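# Crib up under the overhanging tube

### The job

Build a small timber crib under the tube that overhangs from the vise: take the two plain slats from the sloping rack and lay them flat across the two bearers, one on each pair of yellow marks, then take the red slat and bring it in crosswise on top of both, centred on the crib, so that it lies flat beneath the tube and carries its weight. Do not ram the tube, and leave the tin, the bottle and the screwdriver where they are.

Things in the scene. Friction and masses are not known exactly. Their poses are not given: they have to be found in the camera images.
- vise: Dark grey bench vise, fixed, jaws up to 135 mm high; origin under its centre on the bench, y axis along the tube towards the crib. It reaches 85 mm away from the robot and, with its screw and handle, 155 mm towards the robot from the origin; 130 mm wide along the tube.
- tube: Aluminium tube, 30 mm diameter, 0.25 kg, held by one end in the vise, running level along its +y across the crib's middle (underside 89 mm above the bench). Origin on its axis at the vise jaw's edge, 104 mm above the bench; there it pivots freely upward (0.3 rad at most); its weight brings it back to level, where it stops. About 1.5 N lifts it above the crib.
- tube_end (a point): Tip of the tube's free end, on its axis, about 28 mm past the crib's centre on the side away from the vise. An orange plug tapers from 30 to 16 mm diameter over the last 26 mm: a slat set on the plain slats beyond it (crib y about 72 mm) and slid sideways towards the vise gets under the taper and lifts the tube.
- crib: Crib base, fixed: plywood 230 x 200 x 12 mm with two timber bearers (230 long, 30 wide, 40 high) along its x at y = -85 and +85 mm, tops 52 mm above the bench, with yellow marks 30 mm wide at x = -80 and +80. Origin under its centre, on the bench; x points away from the robot, y away from the vise. The tube passes above along y, within 5 mm of x = 0.
- seat_near (a point): Middle of the nearer plain slat's seat (crib x = -80, y = 0 mm), at the height of the bearer tops; that slat lies along the crib's y, its top then 72 mm above the bench.
- seat_far (a point): Middle of the farther plain slat's seat (crib x = +80, y = 0 mm), at the height of the bearer tops. A slat on either seat is 50 mm clear of the tube's side, so near the tube open the gripper only a little to let go.
- rack: Green rack, fixed, sloping at 30 degrees, low end towards the robot (its -x). Three slats lie side by side, 64 mm apart, long way downhill, on two cross bars (20 mm wide, 80 mm either side of the slats' middle, open between), lower ends at a lip 14 mm above the bars. Side rails at y = +-113 mm. Origin on the bench under its centre; the slats' middle is 110 mm up.
- slat_a: Plain pale timber slat 200 x 30 x 20 mm (x, y, z), about 75 g, origin at the centre of its underside; at the start on the rack with x pointing uphill, z square to the slope. Any rack place; the two plain slats are interchangeable.
- slat_b: The other plain slat, same as slat_a.
- cap: The red slat, same size and axes as slat_a, at any of the rack's three places. It ends along the crib's x, centred at crib x = 0, y = 0, underside 72 mm and top 92 mm above the bench: 3 mm higher than the resting tube's underside, so it must raise the tube as it goes in.
- tin: Round flat metal tin, 72 mm diameter, 32 mm high, bystander; origin under its centre.
- bottle: Green bottle with yellow cap, 54 mm diameter, 150 mm high, standing, bystander; origin under its centre.
- driver: Screwdriver lying on the bench, bystander.
There are look-alikes about, which are no part of the job. Leave any black or turquoise look-alike of the cap alone.

How it is judged (in metres and radians):
On the way:
1. both plain slats lie on the marks across the bearers, the red one not yet on them (((x of slat_a in the frame of seat_near between -0.013 and 0.013 m and y of slat_a in the frame of seat_near between -0.025 and 0.025 m and z of slat_a in the frame of crib between 0.048 and 0.056 m and angle between each of slat_a, slat_b's own z axis and vertical below 0.07 rad and angle between the x axis of each of slat_a, slat_b and the y axis of crib, either way round below 0.14 rad and linear speed of each of slat_a, slat_b below 0.02 m/s and x of slat_b in the frame of seat_far between -0.013 and 0.013 m and y of slat_b in the frame of seat_far between -0.025 and 0.025 m and z of slat_b in the frame of crib between 0.048 and 0.056 m) or (x of slat_a in the frame of seat_far between -0.013 and 0.013 m and y of slat_a in the frame of seat_far between -0.025 and 0.025 m and z of slat_a in the frame of crib between 0.048 and 0.056 m and angle between each of slat_a, slat_b's own z axis and vertical below 0.07 rad and angle between the x axis of each of slat_a, slat_b and the y axis of crib, either way round below 0.14 rad and linear speed of each of slat_a, slat_b below 0.02 m/s and x of slat_b in the frame of seat_near between -0.013 and 0.013 m and y of slat_b in the frame of seat_near between -0.025 and 0.025 m and z of slat_b in the frame of crib between 0.048 and 0.056 m)) and contact force between cap and slat_a below 0.05 N and contact force between cap and slat_b below 0.05 N), for 0.2 s.
At the end, for the whole second after the job is handed in: Both plain slats lie flat across the bearers, one on each pair of marks (within 13 mm of the marks' line, 25 mm along it, 8 degrees), the red slat lies flat on both, crosswise (within 8 degrees), centred on the crib within 18 mm, the tube resting on it; everything still (((x of slat_a in the frame of seat_near between -0.013 and 0.013 m and y of slat_a in the frame of seat_near between -0.025 and 0.025 m and z of slat_a in the frame of crib between 0.048 and 0.056 m and angle between each of slat_a, slat_b's own z axis and vertical below 0.07 rad and angle between the x axis of each of slat_a, slat_b and the y axis of crib, either way round below 0.14 rad and linear speed of each of slat_a, slat_b below 0.02 m/s and x of slat_b in the frame of seat_far between -0.013 and 0.013 m and y of slat_b in the frame of seat_far between -0.025 and 0.025 m and z of slat_b in the frame of crib between 0.048 and 0.056 m) or (x of slat_a in the frame of seat_far between -0.013 and 0.013 m and y of slat_a in the frame of seat_far between -0.025 and 0.025 m and z of slat_a in the frame of crib between 0.048 and 0.056 m and angle between each of slat_a, slat_b's own z axis and vertical below 0.07 rad and angle between the x axis of each of slat_a, slat_b and the y axis of crib, either way round below 0.14 rad and linear speed of each of slat_a, slat_b below 0.02 m/s and x of slat_b in the frame of seat_near between -0.013 and 0.013 m and y of slat_b in the frame of seat_near between -0.025 and 0.025 m and z of slat_b in the frame of crib between 0.048 and 0.056 m)) and x of cap in the frame of crib between -0.018 and 0.018 m and y of cap in the frame of crib between -0.018 and 0.018 m and z of cap in the frame of crib between 0.068 and 0.076 m and angle between cap's own z axis and vertical below 0.07 rad and angle between the x axis of cap and the x axis of crib, either way round below 0.14 rad and linear speed of cap below 0.02 m/s and contact force between cap and tube above 0.3 N); the robot touches nothing.
It fails at once if the tin was moved over 30 mm (distance of tin from where it was at the start of the episode above 0.03 m).
It fails at once if the bottle was moved over 30 mm (distance of bottle from where it was at the start of the episode above 0.03 m).
It fails at once if the screwdriver was moved over 30 mm (distance of driver from where it was at the start of the episode above 0.03 m).
It fails at once if the tube was rammed (over 25 N) (contact force between tube and anything else above 25 N).
It also fails if it takes over 72 s, if anything falls off the work surface, if the arm or the gripper's body presses on something with over 40 N, if the wrist force passes 120 N, or if a joint passes its speed limit or range.

### The arm

A 7-joint arm with a two-finger parallel gripper is mounted at the origin on the work surface. World frame = base frame: x ahead of the robot, y to its left, z up, the work surface at z = 0. Lengths are in mm, angles in rad, forces in N, time in s.
With the tool pointing down it reaches from about 425 to 1025 mm from the base axis. Payload 3.6 kg.
Tool frame: the origin (TCP) lies on the centre line of the jaws, within the pads' length; the fingertips stand bot.tip_extent ahead of it and the grasp point (between the pads) lies 8 mm behind it (bot.tip_extent is the distance from the TCP to the fingertips, in mm); z points along the fingers, y is the line along which they close (so a half turn about z gives the same grasp; the last joint's range is limited). The gripper opens to 85 mm and grips with 20 to 120 N. Pads are 22 mm wide; open, the fingers measure 114 mm over their backs; the gripper's body (76 mm by 85 mm) begins 54 mm behind the grasp point. The pads swing forward as they close: fully open they stand 13 mm farther back than shut.
Start: joints at [-1.274, 0.591, 0.048, 1.609, -0.033, 0.943, -0.034], TCP at [275.498, 670.619, 242.302] pointing down, gripper open.
Joint ranges: [-2.69, 2.69], [-0.47, 2.24], [-1.27, 1.36], [0.19, 2.51], [-1.53, 4.68], [0.08, 2.07], [-3.09, 3.09]. Speed limits (rad/s): [2.57, 2.57, 3.14, 3.14, 3.14, 3.14, 3.14].

### API

Orientations are given as a 3x3 rotation matrix whose columns are the frame's x, y, z axes.
In Python, from station import bot gives the robot as it stands. The module is installed in compiled form; this text tells all that it offers.
- The arm moves only by the tool move_arm, never from a script. Its argument "steps" is a list of rows, each an object of numbers: "tx", "ty", "tz": the shift along the tool's x, y, z as a fraction of full scale; "ax", "ay", "az": the turn, a rotation vector about the tool's x, y, z as a fraction of full scale; "fingers": the opening, from 0 (shut) to 1 (fully open). In form: [{"tx": .., "ty": .., "tz": .., "ax": .., "ay": .., "az": .., "fingers": ..}, ...]. A call has 1 to 5 rows; each row shifts and turns the commanded pose from where the row before left it, along the tool's axes as they then stand; what a row does not reach is not made up. Full scale, the value 1, is 20 cm for a shift and 60 degrees for a turn. A row lasts 1/12 s, in which the tool goes at most 41.7 mm and 7.16 degrees, less where a joint would pass 70% of its speed; a pose out of reach is approached as far as the arm can. A call with a number of a shift or a turn outside -1 to 1 is refused whole. A call with a gripper value outside its range is refused whole. The fingers move at their own pace and stop on an object; "newtons" is the grip in N (left out, the last holds). Time passes only in rows, so rows that do not move let the fingers close. It gives the time, the measured TCP pose, the force, the opening and the grip force at its end, in the units of the state.
- bot.read_state(): the state, without advancing time (a new reading comes with each control period).
- bot.capture(name): name is "side" or "top"; returns the picture (400x640x3 uint8, blue, green, red); there is no depth.
- bot.camera_model(name): a dict with "K" (3x3 intrinsics, pixels), "position" and "rotation" of the camera in the world. Camera axes: x right, y down, z forward; pixel columns grow to the right and rows downward; lengths in mm; the calibration is good to about 2 mm. A picture is of the moment at which its call begins. camera_model takes no time and is no camera call.
- bot.hand_in(): hands the job in; it is judged then, once.
Trained networks look in the newest picture that a camera, given by its name, has taken for a name from the list of things; names that differ only in an ending like _2 or _b are one class to them, and where a whole thing is asked for, a point or a joint stands for the part that bears it (a point fixed in the world has none). Each returns a list of dicts, best first, with "conf" (0 to 1); they miss things now and then, are a little off and sometimes report something else, mostly with a low value. They report only what shows in the picture. A call takes as long as a camera call. They do not tell look-alikes from the thing itself.
- bot.boxes_of(camera, name): "pixel" ([row, column] in pixels, amid what is visible of it).
- bot.trace(camera, name): "region" (400x640 bool, what is visible of it) and "pixel" ([row, column] in pixels, amid what is visible of it).
- bot.tip_of(camera, name): "pixel" ([row, column] in pixels: a listed point, or the origin of a listed thing).
The state is a dict: "time_s": time; "joint_positions": joint angles; "joint_vel": joint speeds; "joint_efforts": joint torques, N m; "position": TCP position; "tcp_rot": TCP orientation; "wrist_force": force on the tool from outside, world axes, zero at the start; "wrist_torque": the same for the moment, N m; "finger_gap": opening from 0.0 (shut) to 1.0 (fully open); "gripper_force": force on a finger pad.
Only numpy, scipy, OpenCV 4.12 (cv2) and the standard library are available. Lean on these libraries where they do the work, as an engineer would, in place of code of your own. Each camera call takes 0.05 s, during which the arm holds its last target. There are 200 camera calls.

## Working session

There is one attempt and no reset: what is moved stays moved. The work goes in short steps, Python scripts to look and compute and a tool call to move; the robot and the scene stay as the last step left them, time stands still between calls to the robot, and variables do not carry over. Pictures are saved under pics/ and viewed, at most 10 in all, crops included, and the job is handed in when it is done.

Besides the shell and the picture viewer there is one more tool, called in YAML: its name, and indented under it one key for each argument. move_arm: Moves the arm, as the interface text tells. Its arguments: {"type":"object","properties":{"steps":{"type":"array","items":{"type":"object","properties":{"tx":{"type":"number"},"ty":{"type":"number"},"tz":{"type":"number"},"ax":{"type":"number"},"ay":{"type":"number"},"az":{"type":"number"},"fingers":{"type":"number"}}}},"newtons":{"type":"number"}},"required":["steps"]}

```bash
mkdir -p pics; python3 - <<'E'
from station import bot
import cv2,numpy as np
np.set_printoptions(precision=4,suppress=True)
s=bot.read_state();print(s['time_s'],s['position'],s['tcp_rot'],s['finger_gap'],bot.tip_extent)
for c in('side','top'):
    im=bot.capture(c);cv2.imwrite(f'pics/{c}0.png',im)
    m=bot.camera_model(c);print(c,m)
    for n in('vise','tube','tube_end','crib','seat_near','seat_far','rack','slat_a','cap','tin','bottle','driver'):
        print(n,[(np.round(d['pixel'],1).tolist(),round(d['conf'],2)) for d in bot.tip_of(c,n)][:5])
print(bot.read_state()['time_s'])
E
```

```text
0.0 [275.1557 669.8652 241.1223] [[-0.925   0.3799 -0.0008]
 [ 0.3799  0.925  -0.0022]
 [-0.0001 -0.0023 -1.    ]] 1.000933282557759 11.0
side {'K': array([[376.5883,   0.    , 319.0759],
       [  0.    , 376.5883, 198.2314],
       [  0.    ,   0.    ,   1.    ]]), 'position': array([ 398.7037, -641.2909,  654.8844]), 'rotation': array([[ 0.9862, -0.1228,  0.1107],
       [-0.1642, -0.651 ,  0.7411],
       [-0.0189, -0.7491, -0.6622]])}
vise [([358.3, 372.0], 0.72)]
tube [([299.5, 364.3], 0.9)]
tube_end [([214.8, 329.3], 0.7), ([113.5, 292.7], 0.61)]
crib [([158.7, 296.7], 0.32), ([356.1, 373.5], 0.24)]
seat_near [([250.9, 297.2], 0.91), ([297.8, 363.9], 0.75)]
seat_far [([232.8, 368.6], 0.8)]
rack [([160.5, 297.8], 0.84), ([251.5, 300.3], 0.31)]
slat_a [([128.4, 298.0], 0.76), ([117.7, 292.6], 0.74)]
cap [([164.4, 215.1], 0.91), ([235.1, 448.9], 0.67), ([140.4, 307.4], 0.64), ([203.4, 291.3], 0.61)]
tin [([204.6, 290.6], 0.81), ([233.6, 366.7], 0.16)]
bottle [([186.7, 420.5], 0.95), ([205.3, 294.4], 0.43)]
driver [([149.7, 391.5], 0.78), ([115.8, 295.2], 0.48), ([127.7, 299.0], 0.23)]
top {'K': array([[383.7288,   0.    , 312.6756],
       [  0.    , 383.7288, 198.5094],
       [  0.    ,   0.    ,   1.    ]]), 'position': array([ 323.3339,   24.1651, 1054.0233]), 'rotation': array([[-0.0363, -0.9786,  0.2024],
       [-0.9993,  0.0354, -0.0082],
       [ 0.0009, -0.2026, -0.9793]])}
vise [([196.4, 436.5], 0.66), ([190.1, 436.1], 0.49), ([236.5, 363.4], 0.27)]
tube [([192.0, 434.5], 0.7)]
tube_end [([201.8, 348.7], 0.95), ([218.5, 183.1], 0.71)]
crib [([208.8, 358.4], 0.61), ([217.2, 182.3], 0.24)]
seat_near [([236.3, 366.9], 0.81)]
seat_far [([178.3, 353.0], 0.58)]
rack []
slat_a []
cap [([321.4, 205.4], 0.9), ([213.0, 235.5], 0.82), ([116.9, 346.5], 0.77)]
tin [([238.9, 292.3], 0.87), ([117.9, 285.8], 0.75)]
bottle [([118.8, 286.4], 0.67)]
driver [([128.6, 216.8], 0.74)]
1.3
```

View pics/side0.png

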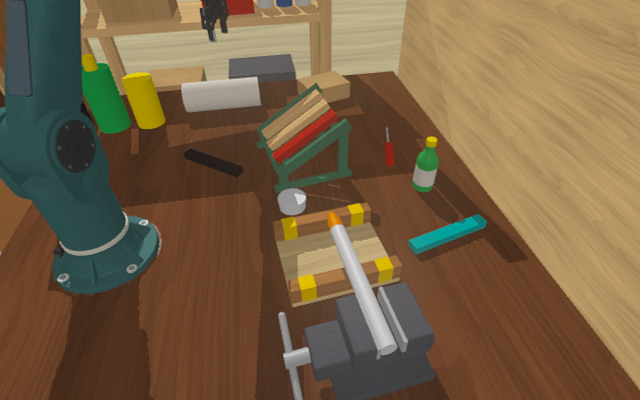

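View pics/top0.png

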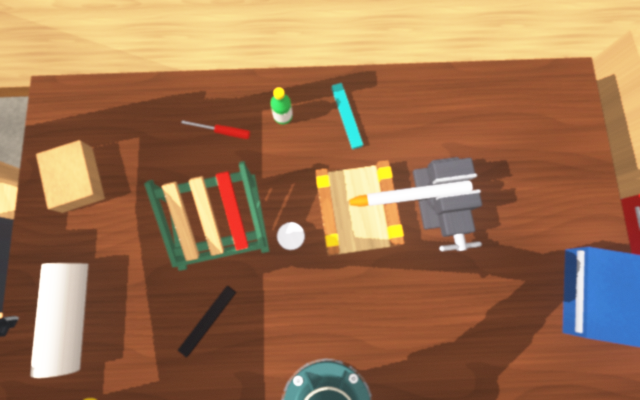

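Side: rack with red slat at (306,140), plain slats at (293,117) and (298,128); crib at (335,255), orange plug (334,217). Top: the plain slats are at (180,222) and (206,217), and the red one at (232,212). 

Candidates for the cap in top (col,row):
- Red slat on the rack (232,212): chosen.
- Turquoise (347,117): look-alike, not it.
- Black (207,320): look-alike, not it.

Plain candidates are only the two on the rack.

```bash
python3 - <<'E'
import cv2,numpy as np
t=cv2.imread('pics/top0.png')
a=cv2.resize(t[155:275,140:415],None,fx=2.9,fy=2.9,interpolation=cv2.INTER_CUBIC)
cv2.imwrite('pics/topcrop.png',a)
s=cv2.imread('pics/side0.png')
b=cv2.resize(s[75:310,250:410],None,fx=2.5,fy=2.5,interpolation=cv2.INTER_CUBIC)
cv2.imwrite('pics/sidecrop.png',b)
for n,im,roi in(('top',t,(150,280,300,415)),('side',s,(195,310,265,410))):
    h=cv2.cvtColor(im,cv2.COLOR_BGR2HSV)
    m=cv2.inRange(h,(22,190,150),(34,255,255));k=np.zeros_like(m);r=roi;k[r[0]:r[1],r[2]:r[3]]=1;m=m*k
    N,_,st,ce=cv2.connectedComponentsWithStats(m)
    print(n,[(st[i].tolist(),ce[i].round(1).tolist()) for i in range(1,N) if st[i][4]>20])
E
```

```text
top [([378, 167, 14, 13, 143], [384.5, 172.7]), ([316, 175, 13, 13, 130], [322.1, 181.2]), ([350, 199, 17, 5, 64], [358.1, 200.8]), ([388, 225, 15, 13, 157], [395.2, 230.9]), ([326, 234, 12, 12, 124], [331.4, 239.8])]
side [([347, 203, 17, 23, 265], [355.9, 213.7]), ([281, 217, 17, 23, 277], [289.5, 228.1]), ([374, 257, 20, 26, 330], [384.2, 268.7]), ([298, 275, 19, 27, 382], [307.4, 287.4])]
```

View pics/topcrop.png

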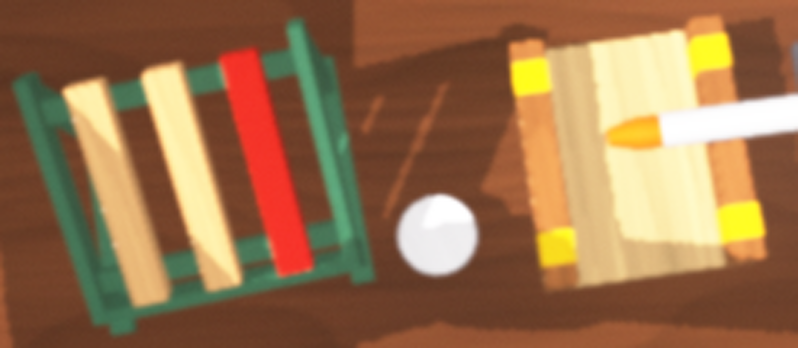

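View pics/sidecrop.png

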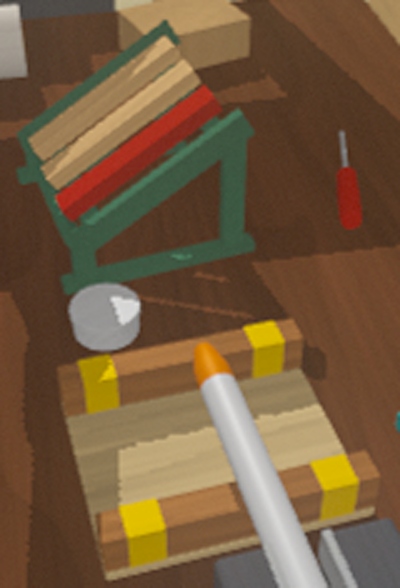

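Top crop: plain slats about (117,190) and (192,175), red about (268,160). The yellow marks are clear, and the tin at (438,235) sits between rack and crib. The side crop confirms the red slat is in the place nearest the crib, so my choice stands. Next I fit the model.

```bash
cat > h.py <<'E'
import cv2,numpy as np
from scipy.optimize import least_squares
from scipy.spatial.transform import Rotation as Ro
np.set_printoptions(precision=4,suppress=True)
from station import bot
CM={c:bot.camera_model(c) for c in('top','side')}
def proj(c,P):
    m=CM[c];q=(np.atleast_2d(P)-m['position'])@m['rotation'];q=q@m['K'].T;return q[:,:2]/q[:,2:]
def ray(c,px,z):  # px (col,row)
    m=CM[c];d=m['rotation']@np.linalg.solve(m['K'],[px[0],px[1],1]);p=m['position'];return p+d*(z-p[2])/d[2]
def box(lx,ly,z0,z1):
    return np.array([[x,y,z] for x in(-lx/2,lx/2) for y in(-ly/2,ly/2) for z in(z0,z1)])
def hull(c,P): return cv2.convexHull(proj(c,P).astype(np.float32))
def cen(h):
    m=cv2.moments(h);return np.array([m['m10'],m['m01']])/m['m00']
def ang(m): return .5*np.arctan2(2*m['mu11'],m['mu20']-m['mu02'])
def Rz(a): return Ro.from_euler('z',a).as_matrix()
def mask(im,kind,roi):
    h=cv2.cvtColor(im,cv2.COLOR_BGR2HSV)
    m=cv2.inRange(h,(0,190,90),(6,255,255))|cv2.inRange(h,(174,190,90),(180,255,255)) if kind=='red' else cv2.inRange(h,(10,60,140),(28,175,255))
    k=np.zeros_like(m);k[roi[0]:roi[1],roi[2]:roi[3]]=255;return m&k
def blobs(m,a=60):
    m=cv2.morphologyEx(m,cv2.MORPH_OPEN,np.ones((3,3)))
    N,l,st,ce=cv2.connectedComponentsWithStats(m)
    return [((l==i).astype(np.uint8),st[i],ce[i]) for i in range(1,N) if st[i][4]>a]
E
python3 - <<'E'
from h import *
obs={'top':{(1,-1):(384.5,172.7),(1,1):(322.1,181.2),(-1,-1):(395.2,230.9),(-1,1):(331.4,239.8)},
'side':{(1,1):(355.9,213.7),(-1,1):(289.5,228.1),(1,-1):(384.2,268.7),(-1,-1):(307.4,287.4)}}
def res(p,cs=('top','side')):
    r=[]
    for c in cs:
        for (i,j),o in obs[c].items():
            P=(box(30,30,12,52)+[80*i,85*j,0])@Rz(p[2]).T+[p[0],p[1],0]
            r+=list(cen(hull(c,P))-np.array(o))
    return r
for cs in(('top','side'),('top',),('side',)):
    s=least_squares(res,[650,-80,0],args=(cs,));print(cs,s.x,np.abs(s.fun).max())
t=cv2.imread('pics/top0.png');sd=cv2.imread('pics/side0.png')
pl=blobs(mask(t,'pl',(165,275,155,235)));rd=blobs(mask(t,'red',(165,260,205,260)))
print([(b[1].tolist(),b[2]) for b in pl+rd])
rs=blobs(mask(sd,'red',(100,170,255,345)));print([(b[1].tolist(),b[2]) for b in rs])
E
```

```text
('top', 'side') [ 517.1096 -104.0114    0.1565] 7.3603283711019
('top',) [522.0893 -80.       0.2702] 16.53989085076364
('side',) [ 487.7086 -125.0541    0.2245] 12.747710971364484
[([188, 176, 36, 79, 1259], array([205.7021, 214.6227])), ([162, 182, 37, 79, 1253], array([180.2474, 220.3176])), ([216, 171, 31, 78, 1074], array([231.3687, 209.094 ]))]
[([273, 110, 64, 52, 836], array([304.0849, 136.1304]))]
```

```bash
cat >> h.py <<'E'
from scipy.optimize import minimize
def fit(f,p0,d):
    p0=np.array(p0,float);d=np.array(d,float)
    g=lambda u:np.sum(np.square(f(p0+u*d)))
    u=np.zeros(len(p0))
    for _ in range(3): u=minimize(g,u,method='Nelder-Mead',options=dict(maxiter=2000,xatol=1e-4,fatol=1e-6,initial_simplex=u+np.vstack([np.zeros(len(u)),np.eye(len(u))]))).x
    p=p0+u*d;return p,np.array(f(p))
def slatbox(p,pitch,yaw,z0=0): # origin p, x axis uphill at yaw, pitch up
    R=Rz(yaw)@Ro.from_euler('y',-pitch).as_matrix();return box(200,30,z0,z0+20)@R.T+p
E
python3 - <<'E'
from h import *
obs={'top':{(1,-1):(384.5,172.7),(1,1):(322.1,181.2),(-1,-1):(395.2,230.9),(-1,1):(331.4,239.8)},
'side':{(1,1):(355.9,213.7),(-1,1):(289.5,228.1),(1,-1):(384.2,268.7),(-1,-1):(307.4,287.4)}}
def res(p,cs=('top','side')):
    r=[]
    for c in cs:
        for (i,j),o in obs[c].items():
            P=(box(30,30,12,52)+[80*i,85*j,0])@Rz(p[2]).T+[p[0],p[1],0]
            r+=list(cen(hull(c,P))-np.array(o))
    return r
for cs in(('top','side'),('top',),('side',)):
    x,r=fit(lambda p:res(p,cs),[520,-100,.1],[50,50,.2]);print(cs,x,np.abs(r).max());
    if len(cs)==2: cx=x;print(r)
for n,q in(('near',(-80,0,52)),('far',(80,0,52))):
    w=Rz(cx[2])@q+[cx[0],cx[1],0];print(n,w,proj('top',w),proj('side',w))
for c,px in(('top',(348.7,201.8)),('side',(329.3,214.8))):
    w=ray(c,px,104);print('tube_end in crib',Rz(cx[2]).T@(w-[cx[0],cx[1],0]))
t=cv2.imread('pics/top0.png');sd=cv2.imread('pics/side0.png')
B=blobs(mask(t,'pl',(165,275,155,235)))+blobs(mask(t,'red',(165,260,205,260)))
B=[B[1],B[0],B[2]]
rs=blobs(mask(sd,'red',(100,170,255,345)))[0]
def rres(p,full=0):
    r=[]
    for k,b in enumerate(B):
        o=np.array([p[0],p[1],p[3]])+Rz(p[2])@[0,64*(1-k),0]
        h=hull('top',slatbox(o,np.pi/6,p[2]));m=cv2.moments(h)
        r+=list(cen(h)-b[2]);da=ang(m)-ang(cv2.moments(b[0],True));r.append(40*((da+1.57)%3.1416-1.57))
    hs=cen(hull('side',slatbox(o,np.pi/6,p[2])))
    return r+list(hs-rs[2])
for z in(100,110):
    x,r=fit(lambda p:rres([*p,z]),[500,250,.1],[50,50,.2]);print(z,x,r)
x,r=fit(rres,[500,250,.1,110],[50,50,.2,20]);print(x,r)
for n,c,px,z in(('tin','top',(292.3,238.9),0),('tin','side',(290.6,204.6),0),('bottle','side',(420.5,186.7),0),('driver','top',(216.8,128.6),10),('vise','top',(436.5,196.4),0)):print(n,c,ray(c,px,z))
E
```

```text
('top', 'side') [ 508.8829 -107.9084    0.1053] 1.176909781909501
[-0.1966  0.8303  1.1769  0.7524 -0.1904 -0.1059  0.7165 -0.0399 -0.1072
 -0.118   0.5512 -0.7387 -0.4259 -0.1476  0.8489 -0.5583]
('top',) [ 509.8426 -106.9486    0.1046] 0.8280318663539674
('side',) [ 508.168  -108.9996    0.1062] 0.6170136708656173
near [ 429.3256 -116.3133   52.    ] [[364.5222 234.5458]] [[297.8471 248.7097]]
far [588.4401 -99.5034  52.    ] [[354.5536 175.9709]] [[369.2732 232.8956]]
tube_end in crib [  2.5693  33.4409 104.    ]
tube_end in crib [ -2.6668  27.7285 104.    ]
100 [487.7193 284.0778   0.1735] [-0.196   0.0536  0.1711 -0.0991  0.4564  0.1537 -0.3616  0.7243  0.0158
  1.4353  1.0318]
110 [486.1185 280.2939   0.1742] [-0.0507  0.0498  0.1493  0.3164  0.378   0.1418  0.3206  0.5722  0.0135
  0.9023 -1.383 ]
[486.8402 281.9959   0.1739 105.4973] [-0.1159  0.0503  0.1605  0.129   0.4131  0.1484  0.0125  0.6416  0.0158
  1.1431 -0.2895]
tin top [430.0562  75.3061   0.    ]
tin side [431.8457  80.8      0.    ]
bottle side [785.0361  87.265    0.    ]
driver top [755.0413 284.455   10.    ]
vise top [ 534.657  -332.5138    0.    ]
```

```bash
cat > plan.py <<'E'
from h import *
import json,sys
RK=np.array([486.8,282.0,106.]);RY=.174;CR=np.array([509.,-107.5,0]);CY=.105
def Rtool(yaw_y,pitch,ref): # tool y at world angle yaw_y; z down tilted by pitch towards horizontal dir ref angle
    y=np.array([np.cos(yaw_y),np.sin(yaw_y),0]);z=np.array([np.sin(pitch)*np.cos(ref),np.sin(pitch)*np.sin(ref),-np.cos(pitch)])
    return np.column_stack([np.cross(y,z),y,z])
RT=Rtool(RY+np.pi/2,np.pi/6,RY)
def rackpose(k,along=0,off=0,dz=0): # k 0..2, TCP pose, off back along the tool axis
    n=-RT[:,2];up=-RT[:,0]
    c=RK+Rz(RY)@[0,64*(1-k),0]+along*up+10*n
    return c+8*RT[:,2]-off*RT[:,2],RT
def cribpose(x,y,zc,deg): # grasp point at crib x,y, height zc, tool y at crib angle deg
    return CR+Rz(CY)@[x,y,0]+[0,0,zc-8],Rtool(CY+np.radians(deg),0,0)
def plan(wps,f,start=None):
    s=bot.read_state();p,R=(np.array(s['position']),np.array(s['tcp_rot'])) if start is None else start
    rows=[]
    for tp,tR in wps:
        tp=np.array(tp);rv=Ro.from_matrix(R.T@tR).as_rotvec();d=np.linalg.norm(tp-p)
        n=int(max(np.ceil(d/39),np.ceil(np.degrees(np.linalg.norm(rv))/6.9),1))
        for i in range(n):
            k=n-i;t=np.round(R.T@((tp-p)/k)/200,3);a=np.round(Ro.from_matrix(R.T@tR).as_rotvec()/k/np.radians(60),3)
            p=p+R@(t*200);R=R@Ro.from_rotvec(a*np.radians(60)).as_matrix()
            rows.append({**{q:float(v) for q,v in zip(('tx','ty','tz','ax','ay','az'),[*t,*a]) if abs(v)>0.0005},'fingers':f})
    for i in range(0,len(rows),5): print(json.dumps(rows[i:i+5]).replace(' ',''))
    print('end',p)
E
python3 - <<'E'
from plan import *
plan([rackpose(0,0,90)],.55)
print('grasp TCP',rackpose(0)[0])
E
```

```text
[{"tx":-0.135,"ty":-0.125,"tz":0.028,"ax":-0.014,"ay":-0.049,"az":-0.053,"fingers":0.55},{"tx":-0.126,"ty":-0.133,"tz":0.033,"ax":-0.014,"ay":-0.049,"az":-0.053,"fingers":0.55},{"tx":-0.117,"ty":-0.14,"tz":0.037,"ax":-0.014,"ay":-0.049,"az":-0.052,"fingers":0.55},{"tx":-0.107,"ty":-0.146,"tz":0.041,"ax":-0.014,"ay":-0.049,"az":-0.053,"fingers":0.55},{"tx":-0.097,"ty":-0.153,"tz":0.044,"ax":-0.014,"ay":-0.048,"az":-0.052,"fingers":0.55}]
[{"tx":-0.086,"ty":-0.158,"tz":0.047,"ax":-0.014,"ay":-0.049,"az":-0.053,"fingers":0.55},{"tx":-0.074,"ty":-0.163,"tz":0.048,"ax":-0.014,"ay":-0.048,"az":-0.052,"fingers":0.55},{"tx":-0.063,"ty":-0.168,"tz":0.049,"ax":-0.014,"ay":-0.049,"az":-0.053,"fingers":0.55},{"tx":-0.051,"ty":-0.172,"tz":0.05,"ax":-0.015,"ay":-0.048,"az":-0.052,"fingers":0.55},{"tx":-0.039,"ty":-0.175,"tz":0.049,"ax":-0.014,"ay":-0.049,"az":-0.053,"fingers":0.55}]
end [430.3374 337.1446 185.7251]
grasp TCP [474.7352 344.8605 107.7321]
```

move_arm:
  steps:
    - {"tx": -0.135, "ty": -0.125, "tz": 0.028, "ax": -0.014, "ay": -0.049, "az": -0.053, "fingers": 0.55}
    - {"tx": -0.126, "ty": -0.133, "tz": 0.033, "ax": -0.014, "ay": -0.049, "az": -0.053, "fingers": 0.55}
    - {"tx": -0.117, "ty": -0.14, "tz": 0.037, "ax": -0.014, "ay": -0.049, "az": -0.052, "fingers": 0.55}
    - {"tx": -0.107, "ty": -0.146, "tz": 0.041, "ax": -0.014, "ay": -0.049, "az": -0.053, "fingers": 0.55}
    - {"tx": -0.097, "ty": -0.153, "tz": 0.044, "ax": -0.014, "ay": -0.048, "az": -0.052, "fingers": 0.55}
  newtons: 60

```text
time_s: 1.72
position: [353.4, 502.7, 214.5]
tcp_rot: [[-0.959, 0.104, 0.264], [0.11, 0.994, 0.009], [-0.261, 0.038, -0.964]]
wrist_force: [1.2, -0.2, -0.1]
finger_gap: 0.549
gripper_force: 0.0
```

move_arm:
  steps:
    - {"tx": -0.086, "ty": -0.158, "tz": 0.047, "ax": -0.014, "ay": -0.049, "az": -0.053, "fingers": 0.55}
    - {"tx": -0.074, "ty": -0.163, "tz": 0.048, "ax": -0.014, "ay": -0.048, "az": -0.052, "fingers": 0.55}
    - {"tx": -0.063, "ty": -0.168, "tz": 0.049, "ax": -0.014, "ay": -0.049, "az": -0.053, "fingers": 0.55}
    - {"tx": -0.051, "ty": -0.172, "tz": 0.05, "ax": -0.015, "ay": -0.048, "az": -0.052, "fingers": 0.55}
    - {"tx": -0.039, "ty": -0.175, "tz": 0.049, "ax": -0.014, "ay": -0.049, "az": -0.053, "fingers": 0.55}

```text
time_s: 2.13
position: [421.9, 350.5, 190.5]
tcp_rot: [[-0.876, -0.114, 0.469], [-0.103, 0.993, 0.049], [-0.472, -0.005, -0.882]]
wrist_force: [-0.3, -2.4, 0.5]
finger_gap: 0.547
gripper_force: 0.0
```

move_arm:
  steps:
    - {"fingers": 0.55}
    - {"fingers": 0.55}

```text
invalid input at $.steps[0]: expected keys tx, ty, tz, ax, ay, az, fingers
```

```bash
python3 - <<'E'
from plan import *
s=bot.read_state();print(s['time_s'],s['position'],s['tcp_rot'],s['finger_gap'],s['joint_positions'],s['wrist_force'],'\n',RT)
plan([rackpose(0)],.55)
for c in('side',):
    im=bot.capture(c);cv2.imwrite('pics/s1.png',cv2.resize(im[30:230,180:440],None,fx=2.5,fy=2.5))
E
```

```text
2.1333 [421.9147 350.5391 190.5268] [[-0.8759 -0.1138  0.469 ]
 [-0.1028  0.9935  0.0491]
 [-0.4715 -0.0052 -0.8818]] 0.5466506188381816 [-1.3948  0.4417  0.5516  2.325   0.9572  0.1554 -0.17  ] [-0.2681 -2.435   0.4993] 
 [[-0.8529 -0.1731  0.4925]
 [-0.1499  0.9849  0.0866]
 [-0.5     0.     -0.866 ]]
[{"tx":-0.011,"ty":-0.019,"tz":0.163,"ax":-0.011,"ay":-0.01,"az":-0.016,"fingers":0.55},{"tx":-0.009,"ty":-0.021,"tz":0.162,"ax":-0.011,"ay":-0.011,"az":-0.016,"fingers":0.55},{"tx":-0.007,"ty":-0.022,"tz":0.162,"ax":-0.01,"ay":-0.01,"az":-0.016,"fingers":0.55}]
end [474.7284 344.8986 107.7618]
```

View pics/s1.png

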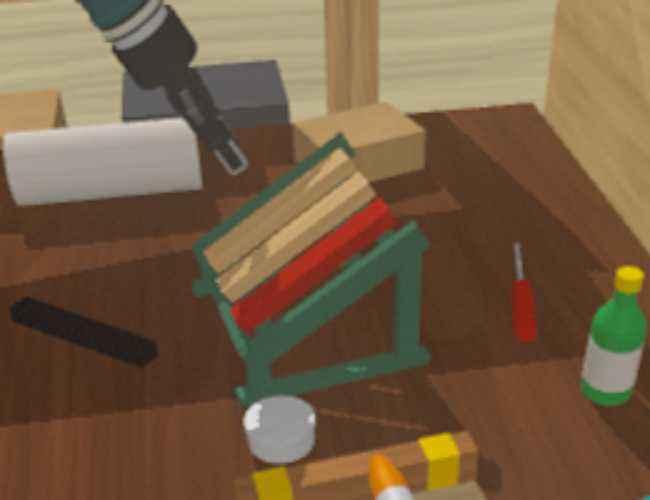

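The picture shows the gripper above-left of the far plain slat, tips about (235,165), nothing touched. Some lag remains, so I settle first.

move_arm:
  steps:
    - {"tx": 0, "ty": 0, "tz": 0, "ax": 0, "ay": 0, "az": 0, "fingers": 0.55}
    - {"tx": 0, "ty": 0, "tz": 0, "ax": 0, "ay": 0, "az": 0, "fingers": 0.55}

```text
time_s: 2.35
position: [420.6, 364.1, 191.5]
tcp_rot: [[-0.875, -0.127, 0.467], [-0.109, 0.992, 0.067], [-0.471, 0.008, -0.882]]
wrist_force: [0.1, 1.2, -0.4]
finger_gap: 0.548
gripper_force: 0.0
```

```bash
python3 - <<'E'
from plan import *
s=bot.read_state();print(s['position'],s['tcp_rot'],s['joint_positions'])
plan([rackpose(0,0,20),rackpose(0,0)],.55)
E
```

```text
[420.6376 364.1045 191.5158] [[-0.8753 -0.1272  0.4666]
 [-0.1086  0.9918  0.0667]
 [-0.4713  0.0078 -0.8819]] [-1.3912  0.4415  0.5315  2.3114  0.9459  0.1562 -0.1629]
[{"tx":-0.009,"ty":-0.045,"tz":0.13,"ax":-0.005,"ay":-0.01,"az":-0.014,"fingers":0.55},{"tx":-0.006,"ty":-0.046,"tz":0.129,"ax":-0.005,"ay":-0.011,"az":-0.014,"fingers":0.55},{"tx":-0.004,"ty":-0.046,"tz":0.13,"ax":-0.005,"ay":-0.01,"az":-0.014,"fingers":0.55},{"tz":0.1,"fingers":0.55}]
end [474.671  344.8646 107.6555]
```

move_arm:
  steps:
    - {"tx": -0.009, "ty": -0.07, "tz": 0.08, "ax": -0.005, "ay": -0.01, "az": -0.014, "fingers": 0.55}
    - {"tx": -0.006, "ty": -0.06, "tz": 0.1, "ax": -0.005, "ay": -0.011, "az": -0.014, "fingers": 0.55}
    - {"tx": -0.004, "ty": 0, "tz": 0.1, "ax": -0.005, "ay": -0.01, "az": -0.014, "fingers": 0.55}
    - {"tx": 0, "ty": 0, "tz": 0, "ax": 0, "ay": 0, "az": 0, "fingers": 0.55}

```text
time_s: 2.68
position: [437.5, 353.1, 171.5]
tcp_rot: [[-0.863, -0.144, 0.484], [-0.129, 0.99, 0.065], [-0.489, -0.006, -0.872]]
wrist_force: [-0.1, -0.4, 0.7]
finger_gap: 0.551
gripper_force: 0.0
```

```bash
python3 - <<'E'
from plan import *
s=bot.read_state();print(s['position'],s['tcp_rot'],s['joint_positions'])
plan([rackpose(0,0,20),rackpose(0,0)],.55)
E
```

```text
[437.4944 353.0547 171.5466] [[-0.8629 -0.1441  0.4844]
 [-0.1286  0.9895  0.0655]
 [-0.4888 -0.0058 -0.8724]] [-1.3144  0.4819  0.4823  2.3272  1.5017  0.1371 -0.6792]
[{"tx":0.001,"ty":-0.034,"tz":0.133,"ax":-0.009,"ay":-0.006,"az":-0.011,"fingers":0.55},{"tx":0.002,"ty":-0.035,"tz":0.133,"ax":-0.01,"ay":-0.006,"az":-0.011,"fingers":0.55},{"tz":0.1,"fingers":0.55}]
end [474.7891 344.8238 107.6599]
```

move_arm:
  steps:
    - {"tx": 0.001, "ty": -0.034, "tz": 0.09, "ax": -0.009, "ay": -0.006, "az": -0.011, "fingers": 0.55}
    - {"tx": 0.002, "ty": -0.02, "tz": 0.09, "ax": -0.01, "ay": -0.006, "az": -0.011, "fingers": 0.55}
    - {"tx": 0, "ty": 0, "tz": 0, "ax": 0, "ay": 0, "az": 0, "fingers": 0.55}

```text
time_s: 2.93
position: [449.9, 344.7, 151.1]
tcp_rot: [[-0.858, -0.157, 0.49], [-0.141, 0.988, 0.071], [-0.495, -0.008, -0.869]]
wrist_force: [-0.1, -0.9, -0.3]
finger_gap: 0.55
gripper_force: 0.0
```

```bash
python3 - <<'E'
from plan import *
s=bot.read_state();print(s['position'],s['tcp_rot'],s['joint_positions'])
plan([rackpose(0,0,20),rackpose(0,0)],.55)
E
```

```text
[449.9309 344.6918 151.1159] [[-0.8577 -0.1574  0.4895]
 [-0.1408  0.9875  0.0709]
 [-0.4946 -0.0081 -0.8691]] [-1.1644  0.5034  0.3274  2.3354  1.8639  0.2015 -1.0065]
[{"tx":0.001,"ty":-0.018,"tz":0.149,"ax":-0.014,"ay":-0.006,"az":-0.009,"fingers":0.55},{"tz":0.1,"fingers":0.55}]
end [474.7647 344.9468 107.8269]
```

move_arm:
  steps:
    - {"tx": 0.001, "ty": -0.009, "tz": 0.075, "ax": -0.007, "ay": -0.003, "az": -0.005, "fingers": 0.55}
    - {"tx": 0, "ty": -0.009, "tz": 0.075, "ax": -0.007, "ay": -0.003, "az": -0.005, "fingers": 0.55}
    - {"tx": 0, "ty": 0, "tz": 0, "ax": 0, "ay": 0, "az": 0, "fingers": 0.55}

```text
time_s: 3.18
position: [465.6, 342.4, 125.3]
tcp_rot: [[-0.853, -0.17, 0.494], [-0.149, 0.985, 0.083], [-0.501, -0.002, -0.866]]
wrist_force: [0.6, -0.5, 0.3]
finger_gap: 0.55
gripper_force: 0.0
```

```bash
python3 - <<'E'
from plan import *
s=bot.read_state();print(s['position'],s['tcp_rot'],s['joint_positions'])
plan([rackpose(0,0)],.55)
E
```

```text
[465.5551 342.41   125.2554] [[-0.8529 -0.1704  0.4936]
 [-0.1487  0.9854  0.0831]
 [-0.5005 -0.0025 -0.8657]] [-0.9996  0.5467  0.1542  2.3305  2.0524  0.2889 -1.1583]
[{"tx":0.003,"ty":0.004,"tz":0.1,"ax":-0.003,"ay":0.001,"az":-0.001,"fingers":0.55}]
end [474.7784 344.772  107.6386]
```

Now the final approach, close, then lift 40 mm along the normal.

move_arm:
  steps:
    - {"tx": 0.002, "ty": 0.002, "tz": 0.05, "ax": -0.003, "ay": 0.001, "az": 0, "fingers": 0.55}
    - {"tx": 0.001, "ty": 0.002, "tz": 0.05, "ax": 0, "ay": 0, "az": 0, "fingers": 0.55}
    - {"tx": 0, "ty": 0, "tz": 0, "ax": 0, "ay": 0, "az": 0, "fingers": 0.55}

```text
time_s: 3.43
position: [474.1, 345.9, 108.3]
tcp_rot: [[-0.853, -0.174, 0.493], [-0.151, 0.985, 0.087], [-0.5, -0.0, -0.866]]
wrist_force: [0.1, 1.5, 0.1]
finger_gap: 0.55
gripper_force: 0.0
```

move_arm:
  steps:
    - {"tx": 0, "ty": 0, "tz": 0, "ax": 0, "ay": 0, "az": 0, "fingers": 0.2}
    - {"tx": 0, "ty": 0, "tz": 0, "ax": 0, "ay": 0, "az": 0, "fingers": 0.2}
    - {"tx": 0, "ty": 0, "tz": 0, "ax": 0, "ay": 0, "az": 0, "fingers": 0.2}
    - {"tx": 0, "ty": 0, "tz": 0, "ax": 0, "ay": 0, "az": 0, "fingers": 0.2}
  newtons: 60

```text
time_s: 3.77
position: [473.4, 345.8, 109.2]
tcp_rot: [[-0.852, -0.176, 0.493], [-0.151, 0.984, 0.089], [-0.501, 0.001, -0.865]]
wrist_force: [-2.7, -1.0, 4.9]
finger_gap: 0.341
gripper_force: 60.2
```

```bash
python3 - <<'E'
from plan import *
s=bot.read_state();print(s['position'],s['finger_gap'],s['gripper_force'],s['wrist_force'],s['joint_positions'],rackpose(0)[0])
im=bot.capture('side');cv2.imwrite('pics/s2.png',cv2.resize(im[60:210,210:410],None,fx=3.5,fy=3.5))
# lift, then up and turn over an intermediate point, then above far seat
mid=np.array([500,180,230.]);
plan([(rackpose(0,0,45)[0],RT),(mid,Rtool(CY+np.pi/4,0,0)),cribpose(80,0,160,0)],.2)
E
```

```text
[473.385  345.8307 109.2377] 0.3406726786639276 60.24476766586304 [-2.678  -0.9808  4.8558] [-0.9464  0.5813  0.0988  2.3204  2.1213  0.3223 -1.2152] [474.7352 344.8605 107.7321]
[{"tx":-0.001,"ty":-0.003,"tz":-0.108,"ax":0.001,"ay":0.001,"az":0.001,"fingers":0.2},{"tx":-0.001,"ty":-0.003,"tz":-0.108,"ax":0.001,"ay":0.001,"az":0.001,"fingers":0.2},{"tx":-0.032,"ty":-0.093,"tz":-0.035,"ax":0.024,"ay":0.052,"az":0.088,"fingers":0.2},{"tx":-0.039,"ty":-0.09,"tz":-0.034,"ax":0.024,"ay":0.052,"az":0.089,"fingers":0.2},{"tx":-0.045,"ty":-0.087,"tz":-0.035,"ax":0.024,"ay":0.052,"az":0.088,"fingers":0.2}]
[{"tx":-0.051,"ty":-0.084,"tz":-0.035,"ax":0.024,"ay":0.052,"az":0.089,"fingers":0.2},{"tx":-0.057,"ty":-0.079,"tz":-0.036,"ax":0.024,"ay":0.052,"az":0.088,"fingers":0.2},{"tx":-0.062,"ty":-0.075,"tz":-0.037,"ax":0.023,"ay":0.052,"az":0.089,"fingers":0.2},{"tx":-0.066,"ty":-0.07,"tz":-0.039,"ax":0.024,"ay":0.052,"az":0.088,"fingers":0.2},{"tx":-0.071,"ty":-0.064,"tz":-0.041,"ax":0.024,"ay":0.052,"az":0.089,"fingers":0.2}]
[{"tx":-0.074,"ty":-0.059,"tz":-0.043,"ax":0.023,"ay":0.053,"az":0.088,"fingers":0.2},{"tx":-0.153,"ty":-0.101,"tz":0.049,"az":0.094,"fingers":0.2},{"tx":-0.162,"ty":-0.085,"tz":0.049,"az":0.094,"fingers":0.2},{"tx":-0.169,"ty":-0.069,"tz":0.049,"az":0.094,"fingers":0.2},{"tx":-0.175,"ty":-0.052,"tz":0.048,"az":0.094,"fingers":0.2}]
[{"tx":-0.18,"ty":-0.034,"tz":0.049,"az":0.094,"fingers":0.2},{"tx":-0.182,"ty":-0.017,"tz":0.048,"az":0.093,"fingers":0.2},{"tx":-0.183,"ty":0.001,"tz":0.049,"az":0.094,"fingers":0.2},{"tx":-0.182,"ty":0.019,"tz":0.048,"az":0.093,"fingers":0.2}]
end [588.4981 -99.0428 152.0785]
```

View pics/s2.png

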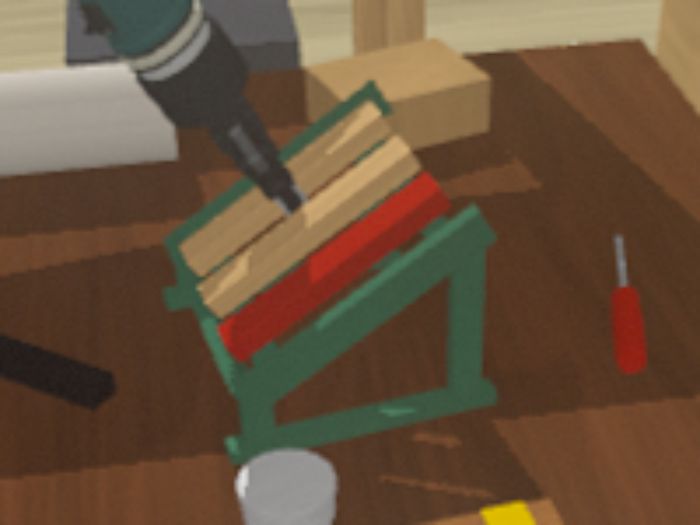

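The leftmost plain slat is gripped at its middle: jaws at (290,205), gap 29 mm. I lift it along the normal.

move_arm:
  steps:
    - {"tx": 0, "ty": -0.003, "tz": -0.1, "ax": 0, "ay": 0, "az": 0, "fingers": 0.2}
    - {"tx": 0, "ty": -0.003, "tz": -0.1, "ax": 0, "ay": 0, "az": 0, "fingers": 0.2}
    - {"tx": 0, "ty": 0, "tz": 0, "ax": 0, "ay": 0, "az": 0, "fingers": 0.2}

```text
time_s: 4.07
position: [452.8, 341.1, 144.8]
tcp_rot: [[-0.852, -0.176, 0.493], [-0.151, 0.984, 0.091], [-0.501, 0.003, -0.865]]
wrist_force: [-0.1, 0.3, -0.5]
finger_gap: 0.343
gripper_force: 59.8
```

```bash
python3 - <<'E'
from plan import *
s=bot.read_state();print(s['position'],s['finger_gap'],s['wrist_force'],s['joint_positions'])
plan([([475,345,245],Rtool(RY+np.pi/2,0,0))],.2)
E
```

```text
[452.7547 341.1164 144.8423] 0.3430410006897944 [-0.1236  0.3095 -0.5323] [-1.0663  0.5027  0.2184  2.3476  1.9963  0.2528 -1.1092]
[{"tx":-0.07,"tz":-0.075,"ax":0.001,"ay":0.1,"fingers":0.2},{"tx":-0.061,"tz":-0.082,"ax":0.001,"ay":0.1,"az":0.001,"fingers":0.2},{"tx":-0.053,"tz":-0.088,"ay":0.1,"fingers":0.2},{"tx":-0.043,"tz":-0.094,"ax":0.001,"ay":0.101,"az":0.001,"fingers":0.2},{"tx":-0.033,"tz":-0.097,"ay":0.1,"fingers":0.2}]
end [475.0891 344.9317 244.9799]
```

move_arm:
  steps:
    - {"tx": -0.07, "ty": 0, "tz": -0.075, "ax": 0.001, "ay": 0.1, "az": 0, "fingers": 0.2}
    - {"tx": -0.061, "ty": 0, "tz": -0.082, "ax": 0.001, "ay": 0.1, "az": 0.001, "fingers": 0.2}
    - {"tx": -0.053, "ty": 0, "tz": -0.088, "ax": 0, "ay": 0.1, "az": 0, "fingers": 0.2}
    - {"tx": -0.043, "ty": 0, "tz": -0.094, "ax": 0.001, "ay": 0.101, "az": 0.001, "fingers": 0.2}
    - {"tx": -0.033, "ty": 0, "tz": -0.097, "ax": 0, "ay": 0.1, "az": 0, "fingers": 0.2}

```text
time_s: 4.48
position: [468.6, 327.5, 168.0]
tcp_rot: [[-0.895, -0.143, 0.422], [-0.151, 0.988, 0.014], [-0.419, -0.051, -0.906]]
wrist_force: [0.5, 0.4, -0.5]
finger_gap: 0.338
gripper_force: 59.7
```

```bash
python3 - <<'E'
from plan import *
s=bot.read_state();print(s['position'],s['finger_gap'],s['wrist_force'],s['joint_positions'])
plan([cribpose(80,0,160,0)],.2)
E
```

```text
[468.6202 327.5045 167.9659] 0.3383610965415276 [ 0.4719  0.3628 -0.5342] [-0.9259  0.4486  0.0968  2.2545  1.1271  0.299  -0.1865]
[{"tx":-0.013,"ty":-0.156,"tz":0.021,"ax":0.021,"ay":0.026,"az":0.109,"fingers":0.2},{"tx":-0.031,"ty":-0.153,"tz":0.024,"ax":0.021,"ay":0.026,"az":0.109,"fingers":0.2},{"tx":-0.049,"ty":-0.148,"tz":0.026,"ax":0.021,"ay":0.026,"az":0.109,"fingers":0.2},{"tx":-0.067,"ty":-0.141,"tz":0.028,"ax":0.021,"ay":0.025,"az":0.109,"fingers":0.2},{"tx":-0.083,"ty":-0.132,"tz":0.029,"ax":0.021,"ay":0.026,"az":0.108,"fingers":0.2}]
[{"tx":-0.098,"ty":-0.121,"tz":0.029,"ax":0.021,"ay":0.025,"az":0.109,"fingers":0.2},{"tx":-0.112,"ty":-0.109,"tz":0.029,"ax":0.021,"ay":0.026,"az":0.108,"fingers":0.2},{"tx":-0.124,"ty":-0.095,"tz":0.028,"ax":0.021,"ay":0.025,"az":0.109,"fingers":0.2},{"tx":-0.135,"ty":-0.079,"tz":0.026,"ax":0.021,"ay":0.026,"az":0.108,"fingers":0.2},{"tx":-0.143,"ty":-0.063,"tz":0.024,"ax":0.021,"ay":0.025,"az":0.109,"fingers":0.2}]
[{"tx":-0.15,"ty":-0.046,"tz":0.021,"ax":0.021,"ay":0.025,"az":0.108,"fingers":0.2},{"tx":-0.155,"ty":-0.028,"tz":0.018,"ax":0.021,"ay":0.026,"az":0.109,"fingers":0.2},{"tx":-0.157,"ty":-0.009,"tz":0.015,"ax":0.022,"ay":0.025,"az":0.109,"fingers":0.2},{"tx":-0.158,"ty":0.009,"tz":0.01,"ax":0.021,"ay":0.026,"az":0.108,"fingers":0.2}]
end [588.6014 -99.0989 152.0769]
```

```bash
python3 - <<'E'
from plan import *
plan([([480,335,235],Rtool(RY+np.pi/2,.3,RY)),([500,320,250],Rtool(RY+np.pi/2,0,0))],.2)
E
```

```text
[{"tx":-0.099,"ty":0.006,"tz":-0.14,"ax":-0.028,"ay":0.063,"az":-0.005,"fingers":0.2},{"tx":-0.089,"ty":0.01,"tz":-0.145,"ax":-0.028,"ay":0.063,"az":-0.005,"fingers":0.2},{"tx":-0.035,"ty":-0.031,"tz":-0.016,"ay":0.096,"fingers":0.2},{"tx":-0.033,"ty":-0.03,"tz":-0.019,"ay":0.095,"fingers":0.2},{"tx":-0.03,"ty":-0.031,"tz":-0.021,"ay":0.096,"fingers":0.2}]
end [499.9757 319.922  249.9201]
```

move_arm:
  steps:
    - {"tx": -0.08, "ty": 0.006, "tz": -0.11, "ax": -0.028, "ay": 0.063, "az": -0.005, "fingers": 0.2}
    - {"tx": -0.08, "ty": 0.01, "tz": -0.12, "ax": -0.028, "ay": 0.063, "az": -0.005, "fingers": 0.2}
    - {"tx": -0.05, "ty": -0.03, "tz": -0.06, "ax": 0, "ay": 0.08, "az": 0, "fingers": 0.2}
    - {"tx": -0.04, "ty": -0.03, "tz": -0.05, "ax": 0, "ay": 0.08, "az": 0, "fingers": 0.2}
    - {"tx": -0.03, "ty": -0.03, "tz": -0.02, "ax": 0, "ay": 0.08, "az": 0, "fingers": 0.2}

```text
time_s: 4.9
position: [494.2, 316.7, 227.3]
tcp_rot: [[-0.978, -0.152, 0.14], [-0.155, 0.988, -0.007], [-0.138, -0.029, -0.99]]
wrist_force: [0.9, -0.9, -0.4]
finger_gap: 0.34
gripper_force: 59.7
```

```bash
python3 - <<'E'
from plan import *
s=bot.read_state();print(s['position'],s['tcp_rot'],s['finger_gap'],s['joint_positions'])
plan([([520,160,220],Rtool(CY+.8,0,0)),cribpose(80,0,160,0)],.2)
E
```

```text
[494.1917 316.6786 227.3299] [[-0.9783 -0.1522  0.1404]
 [-0.1548  0.9879 -0.0075]
 [-0.1376 -0.029  -0.9901]] 0.33966969339373065 [-0.4132  0.4215 -0.3735  2.0022  0.404   0.6843  0.6692]
[{"ty":-0.113,"tz":0.009,"ax":0.004,"ay":0.019,"az":0.112,"fingers":0.2},{"tx":-0.013,"ty":-0.112,"tz":0.009,"ax":0.004,"ay":0.019,"az":0.112,"fingers":0.2},{"tx":-0.027,"ty":-0.11,"tz":0.009,"ax":0.004,"ay":0.02,"az":0.112,"fingers":0.2},{"tx":-0.04,"ty":-0.106,"tz":0.009,"ax":0.004,"ay":0.019,"az":0.112,"fingers":0.2},{"tx":-0.052,"ty":-0.101,"tz":0.008,"ax":0.004,"ay":0.02,"az":0.111,"fingers":0.2}]
[{"tx":-0.063,"ty":-0.094,"tz":0.007,"ax":0.004,"ay":0.019,"az":0.112,"fingers":0.2},{"tx":-0.074,"ty":-0.086,"tz":0.007,"ax":0.004,"ay":0.02,"az":0.111,"fingers":0.2},{"tx":-0.134,"ty":-0.101,"tz":0.042,"az":0.096,"fingers":0.2},{"tx":-0.143,"ty":-0.087,"tz":0.042,"az":0.095,"fingers":0.2},{"tx":-0.151,"ty":-0.072,"tz":0.043,"az":0.096,"fingers":0.2}]
[{"tx":-0.158,"ty":-0.057,"tz":0.042,"az":0.095,"fingers":0.2},{"tx":-0.162,"ty":-0.041,"tz":0.043,"az":0.096,"fingers":0.2},{"tx":-0.166,"ty":-0.025,"tz":0.042,"az":0.095,"fingers":0.2},{"tx":-0.167,"ty":-0.008,"tz":0.043,"az":0.096,"fingers":0.2},{"tx":-0.168,"ty":0.01,"tz":0.042,"az":0.095,"fingers":0.2}]
end [588.6736 -99.1863 152.0364]
```

move_arm:
  steps:
    - {"tx": 0, "ty": -0.113, "tz": 0.009, "ax": 0.004, "ay": 0.019, "az": 0.112, "fingers": 0.2}
    - {"tx": -0.013, "ty": -0.112, "tz": 0.009, "ax": 0.004, "ay": 0.019, "az": 0.112, "fingers": 0.2}
    - {"tx": -0.027, "ty": -0.11, "tz": 0.009, "ax": 0.004, "ay": 0.02, "az": 0.112, "fingers": 0.2}
    - {"tx": -0.04, "ty": -0.106, "tz": 0.009, "ax": 0.004, "ay": 0.019, "az": 0.112, "fingers": 0.2}
    - {"tx": -0.052, "ty": -0.101, "tz": 0.008, "ax": 0.004, "ay": 0.02, "az": 0.111, "fingers": 0.2}

```text
time_s: 5.32
position: [512.7, 202.9, 219.9]
tcp_rot: [[-0.904, 0.425, 0.04], [0.425, 0.905, -0.016], [-0.044, 0.002, -0.999]]
wrist_force: [0.2, -0.0, -1.7]
finger_gap: 0.344
gripper_force: 59.8
```

move_arm:
  steps:
    - {"tx": -0.063, "ty": -0.094, "tz": 0.007, "ax": 0.004, "ay": 0.019, "az": 0.112, "fingers": 0.2}
    - {"tx": -0.074, "ty": -0.086, "tz": 0.007, "ax": 0.004, "ay": 0.02, "az": 0.111, "fingers": 0.2}
    - {"tx": -0.134, "ty": -0.101, "tz": 0.03, "ax": 0, "ay": 0, "az": 0.096, "fingers": 0.2}
    - {"tx": -0.143, "ty": -0.087, "tz": 0.03, "ax": 0, "ay": 0, "az": 0.095, "fingers": 0.2}
    - {"tx": -0.151, "ty": -0.072, "tz": 0.03, "ax": 0, "ay": 0, "az": 0.096, "fingers": 0.2}

```text
time_s: 5.73
position: [545.7, 60.7, 200.2]
tcp_rot: [[-0.564, 0.826, 0.003], [0.826, 0.564, -0.002], [-0.003, 0.001, -1.0]]
wrist_force: [0.0, -0.7, -1.3]
finger_gap: 0.341
gripper_force: 59.8
```

```bash
python3 - <<'E'
from plan import *
s=bot.read_state();print(s['position'],s['tcp_rot'],s['finger_gap'],s['joint_positions'])
plan([cribpose(80,0,170,0)],.2)
E
```

```text
[545.7167  60.6752 200.225 ] [[-0.5637  0.826   0.0026]
 [ 0.826   0.5637 -0.0021]
 [-0.0032  0.001  -1.    ]] 0.3406164775690539 [-0.1031  0.4292 -0.121   2.0413  0.0849  0.6736  0.3193]
[{"tx":-0.156,"ty":-0.055,"tz":0.039,"ay":0.001,"az":0.094,"fingers":0.2},{"tx":-0.161,"ty":-0.039,"tz":0.038,"az":0.094,"fingers":0.2},{"tx":-0.164,"ty":-0.023,"tz":0.039,"ax":0.001,"ay":0.001,"az":0.095,"fingers":0.2},{"tx":-0.165,"ty":-0.007,"tz":0.038,"az":0.094,"fingers":0.2},{"tx":-0.165,"ty":0.01,"tz":0.038,"ax":0.001,"ay":0.001,"az":0.095,"fingers":0.2}]
end [588.627  -99.149  162.0827]
```

move_arm:
  steps:
    - {"tx": -0.15, "ty": -0.055, "tz": 0.03, "ax": 0, "ay": 0.001, "az": 0.09, "fingers": 0.2}
    - {"tx": -0.155, "ty": -0.039, "tz": 0.03, "ax": 0, "ay": 0, "az": 0.09, "fingers": 0.2}
    - {"tx": -0.155, "ty": -0.023, "tz": 0.03, "ax": 0, "ay": 0.001, "az": 0.09, "fingers": 0.2}
    - {"tx": -0.155, "ty": -0.007, "tz": 0.03, "ax": 0, "ay": 0, "az": 0.09, "fingers": 0.2}
    - {"tx": -0.15, "ty": 0.01, "tz": 0.03, "ax": 0, "ay": 0.001, "az": 0.09, "fingers": 0.2}

```text
time_s: 6.15
position: [587.2, -90.3, 170.2]
tcp_rot: [[-0.127, 0.992, 0.001], [0.992, 0.127, 0.001], [0.001, 0.001, -1.0]]
wrist_force: [-0.1, 0.5, -0.2]
finger_gap: 0.345
gripper_force: 59.8
```

move_arm:
  steps:
    - {"tx": 0, "ty": 0, "tz": 0, "ax": 0, "ay": 0, "az": 0, "fingers": 0.2}
    - {"tx": 0, "ty": 0, "tz": 0, "ax": 0, "ay": 0, "az": 0, "fingers": 0.2}

```text
time_s: 6.32
position: [587.1, -91.2, 170.0]
tcp_rot: [[-0.128, 0.992, 0.0], [0.992, 0.128, -0.0], [-0.0, 0.0, -1.0]]
wrist_force: [0.5, 0.9, -1.6]
finger_gap: 0.341
gripper_force: 59.8
```

```bash
cat >> plan.py <<'E'
def inhand(roi_pad=60):
    """measure held slat in both pictures: fit (dx along, dy, yaw, z) of a level slat near TCP"""
    s=bot.read_state();p=np.array(s['position']);print(p,s['tcp_rot'][:,1],s['wrist_force'])
E
python3 - <<'E'
from plan import *
s=bot.read_state();print(s['position'],s['tcp_rot'])
plan([cribpose(80,0,120,0),cribpose(80,0,72,0)],.2)
P=np.array(s['position']);R=np.array(s['tcp_rot'])
im=bot.capture('side');im2=bot.capture('top')
# overlay model slat in hand: x along -tool x, underside 18 below.. grasp point centre
c=P-8*R[:,2];S=np.column_stack([-R[:,0],R[:,1],-R[:,2]])
B=box(200,30,-10,10)@S.T+c
for n,i in(('side',im),('top',im2)): cv2.polylines(i,[hull(n,B).astype(int)],True,(255,0,255),1)
a=cv2.resize(im[90:330,230:450],None,fx=1.9,fy=1.9);b=cv2.resize(im2[130:260,280:460],None,fx=2.1,fy=2.1)
o=np.zeros((max(a.shape[0],b.shape[0]),a.shape[1]+b.shape[1],3),np.uint8);o[:a.shape[0],:a.shape[1]]=a;o[:b.shape[0],a.shape[1]:]=b
cv2.imwrite('pics/s3.png',o)
E
```

```text
[587.1051 -91.2436 170.0074] [[-0.1275  0.9918  0.0004]
 [ 0.9918  0.1275 -0.0001]
 [-0.0001  0.0004 -1.    ]]
[{"tx":-0.02,"ty":0.001,"tz":0.145,"az":0.011,"fingers":0.2},{"tx":-0.02,"ty":0.001,"tz":0.145,"az":0.011,"fingers":0.2},{"tz":0.12,"fingers":0.2},{"tz":0.12,"fingers":0.2}]
end [588.5196 -99.1433  64.0086]
```

View pics/s3.png

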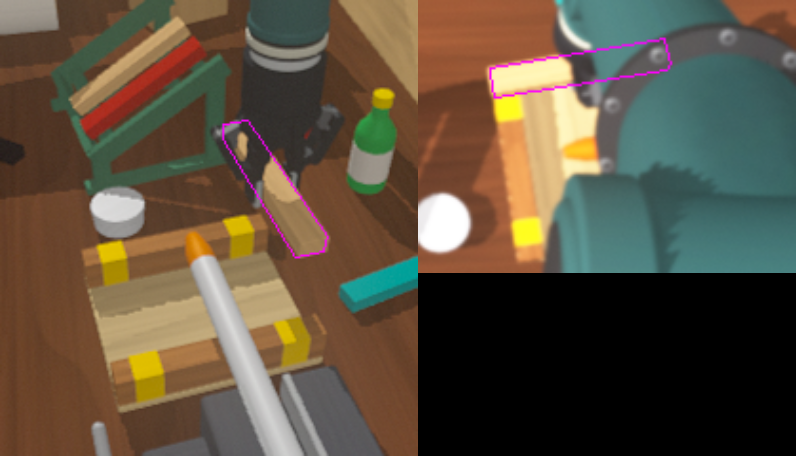

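The slat sits centred in the hand: the overlay outline matches both views, with the end at (325,245) in the side part and (490,80) in the top part. I lower it over the far seat.

move_arm:
  steps:
    - {"tx": -0.02, "ty": 0.001, "tz": 0.145, "ax": 0, "ay": 0, "az": 0.011, "fingers": 0.2}
    - {"tx": -0.02, "ty": 0.001, "tz": 0.145, "ax": 0, "ay": 0, "az": 0.011, "fingers": 0.2}
    - {"tx": 0, "ty": 0, "tz": 0.12, "ax": 0, "ay": 0, "az": 0, "fingers": 0.2}
    - {"tx": 0, "ty": 0, "tz": 0.09, "ax": 0, "ay": 0, "az": 0, "fingers": 0.2}
    - {"tx": 0, "ty": 0, "tz": 0, "ax": 0, "ay": 0, "az": 0, "fingers": 0.2}

```text
time_s: 6.83
position: [586.4, -93.4, 67.7]
tcp_rot: [[-0.113, 0.994, -0.005], [0.994, 0.113, 0.003], [0.004, -0.004, -1.0]]
wrist_force: [-0.8, 0.2, 0.3]
finger_gap: 0.34
gripper_force: 59.8
```

```bash
python3 - <<'E'
from plan import *
inhand();print(CR+Rz(CY)@[80,0,54]);plan([cribpose(80,0,64,0)],.2)
E
```

```text
[586.3803 -93.3626  67.6853] [ 0.9936  0.1126 -0.0044] [-0.8374  0.1576  0.3182]
[588.5594 -99.1154  54.    ]
[{"tx":-0.03,"ty":0.008,"tz":0.058,"ax":-0.004,"ay":-0.004,"az":0.007,"fingers":0.2}]
end [588.5904 -99.1051  56.0552]
```

move_arm:
  steps:
    - {"tx": -0.03, "ty": 0.008, "tz": 0.045, "ax": -0.004, "ay": -0.004, "az": 0.007, "fingers": 0.2}
    - {"tx": 0, "ty": 0, "tz": 0, "ax": 0, "ay": 0, "az": 0, "fingers": 0.2}

```text
time_s: 7.0
position: [592.0, -101.8, 61.8]
tcp_rot: [[-0.102, 0.995, 0.008], [0.995, 0.102, -0.003], [-0.004, 0.007, -1.0]]
wrist_force: [-0.5, 0.2, -0.7]
finger_gap: 0.34
gripper_force: 59.8
```

move_arm:
  steps:
    - {"tx": 0, "ty": 0, "tz": 0.01, "ax": 0, "ay": 0, "az": 0, "fingers": 0.2}
    - {"tx": 0, "ty": 0, "tz": 0, "ax": 0, "ay": 0, "az": 0, "fingers": 0.2}

```text
time_s: 7.17
position: [592.2, -101.8, 60.9]
tcp_rot: [[-0.102, 0.995, 0.009], [0.995, 0.102, -0.003], [-0.004, 0.009, -1.0]]
wrist_force: [0.2, -1.0, -0.7]
finger_gap: 0.34
gripper_force: 59.8
```

move_arm:
  steps:
    - {"tx": 0, "ty": 0, "tz": 0.01, "ax": 0, "ay": 0, "az": 0, "fingers": 0.2}
    - {"tx": 0, "ty": 0, "tz": 0, "ax": 0, "ay": 0, "az": 0, "fingers": 0.2}

```text
time_s: 7.33
position: [591.9, -101.8, 58.6]
tcp_rot: [[-0.102, 0.995, 0.008], [0.995, 0.102, -0.003], [-0.003, 0.008, -1.0]]
wrist_force: [-0.1, 0.7, -0.2]
finger_gap: 0.341
gripper_force: 59.8
```

move_arm:
  steps:
    - {"tx": 0.01, "ty": -0.017, "tz": 0.01, "ax": 0, "ay": -0.005, "az": 0, "fingers": 0.2}
    - {"tx": 0, "ty": 0, "tz": 0, "ax": 0, "ay": 0, "az": 0, "fingers": 0.2}

```text
time_s: 7.5
position: [586.9, -99.5, 55.9]
tcp_rot: [[-0.103, 0.995, 0.006], [0.995, 0.103, -0.008], [-0.008, 0.006, -1.0]]
wrist_force: [-0.0, -0.2, -1.2]
finger_gap: 0.34
gripper_force: 59.8
```

move_arm:
  steps:
    - {"tx": 0, "ty": 0, "tz": 0.01, "ax": 0, "ay": 0, "az": 0, "fingers": 0.2}
    - {"tx": 0, "ty": 0, "tz": 0, "ax": 0, "ay": 0, "az": 0, "fingers": 0.2}

```text
time_s: 7.67
position: [587.8, -100.1, 53.8]
tcp_rot: [[-0.102, 0.995, 0.007], [0.995, 0.102, -0.008], [-0.009, 0.007, -1.0]]
wrist_force: [-0.4, -0.5, -0.7]
finger_gap: 0.341
gripper_force: 59.8
```

move_arm:
  steps:
    - {"tx": 0, "ty": 0, "tz": 0.007, "ax": 0, "ay": 0, "az": 0, "fingers": 0.2}
    - {"tx": 0, "ty": 0, "tz": 0, "ax": 0, "ay": 0, "az": 0, "fingers": 0.2}

```text
time_s: 7.83
position: [588.0, -100.3, 52.4]
tcp_rot: [[-0.102, 0.995, 0.008], [0.995, 0.102, -0.008], [-0.009, 0.007, -1.0]]
wrist_force: [0.3, -0.0, -0.7]
finger_gap: 0.343
gripper_force: 59.8
```

move_arm:
  steps:
    - {"tx": 0, "ty": 0, "tz": 0.007, "ax": 0, "ay": 0, "az": 0, "fingers": 0.2}
    - {"tx": 0, "ty": 0, "tz": 0, "ax": 0, "ay": 0, "az": 0, "fingers": 0.2}

```text
time_s: 8.0
position: [588.2, -100.4, 51.3]
tcp_rot: [[-0.102, 0.995, 0.008], [0.995, 0.102, -0.008], [-0.009, 0.007, -1.0]]
wrist_force: [-1.1, -0.3, 2.0]
finger_gap: 0.342
gripper_force: 60.2
```

move_arm:
  steps:
    - {"tx": 0, "ty": 0, "tz": 0.007, "ax": 0, "ay": 0, "az": 0, "fingers": 0.2}
    - {"tx": 0, "ty": 0, "tz": 0, "ax": 0, "ay": 0, "az": 0, "fingers": 0.2}

```text
time_s: 8.17
position: [588.2, -100.4, 51.0]
tcp_rot: [[-0.102, 0.995, 0.008], [0.995, 0.102, -0.008], [-0.009, 0.007, -1.0]]
wrist_force: [-1.7, -0.1, 10.6]
finger_gap: 0.34
gripper_force: 61.0
```

Seated on the bearers: 10 N at TCP z 51. I let go a little and rise.

move_arm:
  steps:
    - {"tx": 0, "ty": 0, "tz": -0.003, "ax": 0, "ay": 0, "az": 0, "fingers": 0.5}
    - {"tx": 0, "ty": 0, "tz": 0, "ax": 0, "ay": 0, "az": 0, "fingers": 0.5}
    - {"tx": 0, "ty": 0, "tz": -0.08, "ax": 0, "ay": 0, "az": 0, "fingers": 0.5}
    - {"tx": 0, "ty": 0, "tz": -0.2, "ax": 0, "ay": 0, "az": 0, "fingers": 0.5}
    - {"tx": 0, "ty": 0, "tz": -0.2, "ax": 0, "ay": 0, "az": 0, "fingers": 0.5}

```text
time_s: 8.58
position: [585.6, -99.3, 145.5]
tcp_rot: [[-0.102, 0.995, 0.003], [0.995, 0.102, -0.007], [-0.008, 0.002, -1.0]]
wrist_force: [0.4, -0.5, 0.7]
finger_gap: 0.501
gripper_force: 0.0
```

```bash
sed -i 's/^RK=.*;RY/RK=np.array([486.1,280.3,109.5]);RY/' plan.py; python3 - <<'E'
from plan import *
s=bot.read_state();print(s['position'],s['finger_gap'],s['joint_positions'])
plan([([520,160,200],Rtool(CY+.8,0,0)),([490,280,225],Rtool(RY+np.pi/2,0,RY))],.55)
print(rackpose(1)[0])
E
```

```text
[585.6279 -99.3034 145.5254] 0.5013529865338955 [ 0.0678  0.5525  0.0283  1.9861 -0.0137  0.5997  0.2053]
[{"tx":0.189,"ty":-0.028,"tz":-0.04,"ay":0.001,"az":-0.11,"fingers":0.55},{"tx":0.191,"ty":-0.006,"tz":-0.04,"ay":0.001,"az":-0.109,"fingers":0.55},{"tx":0.19,"ty":0.016,"tz":-0.04,"ay":0.001,"az":-0.11,"fingers":0.55},{"tx":0.187,"ty":0.038,"tz":-0.04,"ay":0.001,"az":-0.109,"fingers":0.55},{"tx":0.181,"ty":0.059,"tz":-0.04,"ay":0.001,"az":-0.11,"fingers":0.55}]
[{"tx":0.174,"ty":0.079,"tz":-0.039,"ax":-0.001,"ay":0.001,"az":-0.109,"fingers":0.55},{"tx":0.164,"ty":0.099,"tz":-0.04,"ay":0.001,"az":-0.11,"fingers":0.55},{"tx":0.07,"ty":0.054,"tz":-0.018,"az":-0.115,"fingers":0.55},{"tx":0.063,"ty":0.062,"tz":-0.018,"az":-0.114,"fingers":0.55},{"tx":0.055,"ty":0.069,"tz":-0.018,"az":-0.115,"fingers":0.55}]
[{"tx":0.046,"ty":0.075,"tz":-0.018,"az":-0.114,"fingers":0.55},{"tx":0.037,"ty":0.08,"tz":-0.018,"az":-0.115,"fingers":0.55},{"tx":0.027,"ty":0.084,"tz":-0.017,"az":-0.114,"fingers":0.55},{"tx":0.016,"ty":0.087,"tz":-0.018,"az":-0.115,"fingers":0.55}]
end [489.9567 279.9934 225.012 ]
[485.1151 280.1269 111.2321]
```

move_arm:
  steps:
    - {"tx": 0.189, "ty": -0.028, "tz": -0.04, "ax": 0, "ay": 0.001, "az": -0.11, "fingers": 0.55}
    - {"tx": 0.191, "ty": -0.006, "tz": -0.04, "ax": 0, "ay": 0.001, "az": -0.109, "fingers": 0.55}
    - {"tx": 0.19, "ty": 0.016, "tz": -0.04, "ax": 0, "ay": 0.001, "az": -0.11, "fingers": 0.55}
    - {"tx": 0.187, "ty": 0.038, "tz": -0.04, "ax": 0, "ay": 0.001, "az": -0.109, "fingers": 0.55}
    - {"tx": 0.181, "ty": 0.059, "tz": -0.04, "ax": 0, "ay": 0.001, "az": -0.11, "fingers": 0.55}

```text
time_s: 9.0
position: [539.5, 87.2, 185.4]
tcp_rot: [[-0.63, 0.777, 0.006], [0.777, 0.63, -0.003], [-0.006, 0.003, -1.0]]
wrist_force: [0.6, 0.5, -0.3]
finger_gap: 0.551
gripper_force: 0.0
```

move_arm:
  steps:
    - {"tx": 0.174, "ty": 0.079, "tz": -0.039, "ax": 0, "ay": 0.001, "az": -0.109, "fingers": 0.55}
    - {"tx": 0.164, "ty": 0.099, "tz": -0.04, "ax": 0, "ay": 0.001, "az": -0.11, "fingers": 0.55}
    - {"tx": 0.07, "ty": 0.054, "tz": -0.018, "ax": 0, "ay": 0, "az": -0.115, "fingers": 0.55}
    - {"tx": 0.063, "ty": 0.062, "tz": -0.018, "ax": 0, "ay": 0, "az": -0.114, "fingers": 0.55}
    - {"tx": 0.055, "ty": 0.069, "tz": -0.018, "ax": 0, "ay": 0, "az": -0.115, "fingers": 0.55}

```text
time_s: 9.42
position: [507.7, 212.7, 211.3]
tcp_rot: [[-0.956, 0.294, 0.004], [0.294, 0.956, -0.002], [-0.005, -0.0, -1.0]]
wrist_force: [0.5, -0.2, -0.4]
finger_gap: 0.55
gripper_force: 0.0
```

move_arm:
  steps:
    - {"tx": 0.046, "ty": 0.075, "tz": -0.018, "ax": 0, "ay": 0, "az": -0.114, "fingers": 0.55}
    - {"tx": 0.037, "ty": 0.08, "tz": -0.018, "ax": 0, "ay": 0, "az": -0.115, "fingers": 0.55}
    - {"tx": 0.027, "ty": 0.084, "tz": -0.017, "ax": 0, "ay": 0, "az": -0.114, "fingers": 0.55}
    - {"tx": 0.016, "ty": 0.087, "tz": -0.018, "ax": 0, "ay": 0, "az": -0.115, "fingers": 0.55}
    - {"tx": 0, "ty": 0, "tz": 0, "ax": 0, "ay": 0, "az": 0, "fingers": 0.55}

```text
time_s: 9.83
position: [490.2, 284.6, 225.9]
tcp_rot: [[-0.983, -0.181, 0.005], [-0.181, 0.983, 0.003], [-0.006, 0.002, -1.0]]
wrist_force: [0.2, 1.0, -0.4]
finger_gap: 0.552
gripper_force: 0.0
```

```bash
python3 - <<'E'
from plan import *
s=bot.read_state();print(s['position'],s['tcp_rot'],s['joint_positions'])
im=bot.capture('side')
plan([rackpose(1,0,60)],.55)
cv2.imwrite('pics/s4.png',cv2.resize(im[90:310,230:430],None,fx=2.7,fy=2.7))
h=cv2.cvtColor(im,cv2.COLOR_BGR2HSV)
E
```

```text
[490.2061 284.6315 225.9411] [[-0.9834 -0.1814  0.0051]
 [-0.1814  0.9834  0.0032]
 [-0.0056  0.0022 -1.    ]] [-0.2696  0.4438 -0.4506  1.9737  0.2713  0.7761  0.8768]
[{"tx":0.036,"ty":-0.001,"tz":0.062,"ay":-0.099,"fingers":0.55},{"tx":0.042,"ty":-0.001,"tz":0.058,"ay":-0.099,"az":0.001,"fingers":0.55},{"tx":0.048,"ty":-0.001,"tz":0.053,"ay":-0.099,"fingers":0.55},{"tx":0.054,"ty":-0.001,"tz":0.048,"ay":-0.099,"az":0.001,"fingers":0.55},{"tx":0.058,"tz":0.042,"ay":-0.1,"fingers":0.55}]
end [455.5194 274.9458 163.2629]
```

View pics/s4.png

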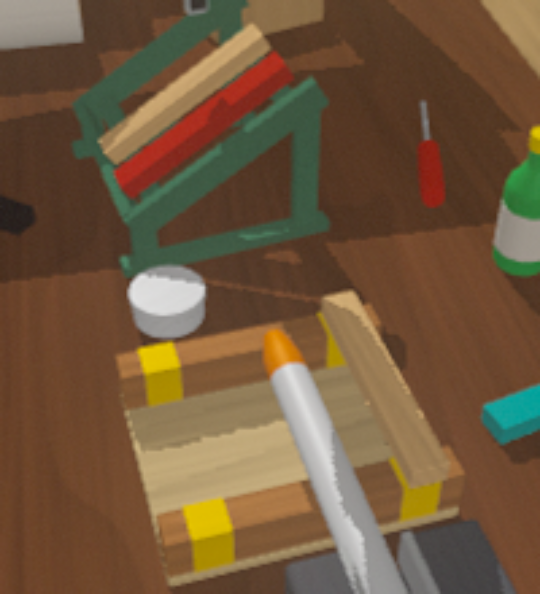

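The first slat lies on the far marks, (340,300) to (430,475). I go for the second, using the middle place, with a slower tilt.

move_arm:
  steps:
    - {"tx": 0.036, "ty": -0.001, "tz": 0.062, "ax": 0, "ay": -0.099, "az": 0, "fingers": 0.55}
    - {"tx": 0.042, "ty": -0.001, "tz": 0.058, "ax": 0, "ay": -0.099, "az": 0.001, "fingers": 0.55}
    - {"tx": 0.048, "ty": -0.001, "tz": 0.053, "ax": 0, "ay": -0.099, "az": 0, "fingers": 0.55}
    - {"tx": 0.054, "ty": -0.001, "tz": 0.048, "ax": 0, "ay": -0.099, "az": 0.001, "fingers": 0.55}
    - {"tx": 0, "ty": 0, "tz": 0, "ax": 0, "ay": 0, "az": 0, "fingers": 0.55}

```text
time_s: 10.3
position: [469.3, 270.7, 180.2]
tcp_rot: [[-0.925, -0.167, 0.342], [-0.165, 0.986, 0.036], [-0.343, -0.023, -0.939]]
wrist_force: [-0.7, 0.3, 1.6]
finger_gap: 0.554
gripper_force: 0.0
```

```bash
python3 - <<'E'
from plan import *
s=bot.read_state();print(s['position'],s['tcp_rot'],s['joint_positions'])
plan([rackpose(1,0,45)],.55)
E
```

```text
[469.3051 270.6838 180.2239] [[-0.9246 -0.1673  0.3422]
 [-0.1649  0.9856  0.0362]
 [-0.3433 -0.0229 -0.9389]] [-0.7199  0.3855  0.0048  2.2799  0.8269  0.2689  0.2475]
[{"tx":0.038,"ty":0.018,"tz":0.066,"ax":-0.011,"ay":-0.083,"az":0.002,"fingers":0.55},{"tx":0.044,"ty":0.017,"tz":0.062,"ax":-0.011,"ay":-0.082,"az":0.002,"fingers":0.55}]
end [462.9658 276.1767 150.1397]
```

move_arm:
  steps:
    - {"tx": 0.026, "ty": 0.012, "tz": 0.044, "ax": -0.007, "ay": -0.055, "az": 0.001, "fingers": 0.55}
    - {"tx": 0.028, "ty": 0.012, "tz": 0.043, "ax": -0.007, "ay": -0.055, "az": 0.001, "fingers": 0.55}
    - {"tx": 0.03, "ty": 0.012, "tz": 0.042, "ax": -0.007, "ay": -0.055, "az": 0.001, "fingers": 0.55}
    - {"tx": 0, "ty": 0, "tz": 0, "ax": 0, "ay": 0, "az": 0, "fingers": 0.55}

```text
time_s: 10.63
position: [477.8, 270.5, 170.1]
tcp_rot: [[-0.894, -0.157, 0.42], [-0.152, 0.987, 0.045], [-0.422, -0.023, -0.906]]
wrist_force: [0.2, -0.4, 0.7]
finger_gap: 0.549
gripper_force: 0.0
```

```bash
python3 - <<'E'
from plan import *
s=bot.read_state();print(s['position'],s['tcp_rot'],s['joint_positions'])
plan([rackpose(1,0,25),rackpose(1)],.55)
E
```

```text
[477.7724 270.4743 170.0721] [[-0.8939 -0.1568  0.42  ]
 [-0.1518  0.9874  0.0454]
 [-0.4218 -0.0231 -0.9064]] [-0.8847  0.4191  0.1955  2.3287  1.3422  0.1706 -0.2953]
[{"tx":0.095,"ty":0.045,"tz":0.16,"ax":-0.027,"ay":-0.084,"az":-0.004,"fingers":0.55},{"tz":0.125,"fingers":0.55}]
end [485.1217 280.0964 111.191 ]
```

move_arm:
  steps:
    - {"tx": 0.045, "ty": 0.02, "tz": 0.03, "ax": -0.013, "ay": -0.042, "az": -0.002, "fingers": 0.55}
    - {"tx": 0.045, "ty": 0.02, "tz": 0.03, "ax": -0.013, "ay": -0.042, "az": -0.002, "fingers": 0.55}
    - {"tx": 0, "ty": 0, "tz": 0, "ax": 0, "ay": 0, "az": 0, "fingers": 0.55}

```text
time_s: 10.88
position: [474.0, 268.2, 163.1]
tcp_rot: [[-0.881, -0.156, 0.447], [-0.152, 0.987, 0.046], [-0.448, -0.027, -0.893]]
wrist_force: [-0.6, -0.6, 0.3]
finger_gap: 0.548
gripper_force: 0.0
```

```bash
python3 - <<'E'
from plan import *
s=bot.read_state();print(s['position'],s['tcp_rot'],s['joint_positions'])
plan([rackpose(1,0,25),rackpose(1)],.55)
E
```

```text
[473.9836 268.2053 163.0605] [[-0.8809 -0.156   0.4469]
 [-0.1515  0.9874  0.046 ]
 [-0.4485 -0.0272 -0.8934]] [-0.8841  0.4315  0.1769  2.358   1.6906  0.1974 -0.6582]
[{"tx":0.065,"ty":0.053,"tz":0.134,"ax":-0.031,"ay":-0.056,"az":-0.002,"fingers":0.55},{"tx":0.001,"tz":0.125,"fingers":0.55}]
end [484.9972 280.0766 111.2495]
```

move_arm:
  steps:
    - {"tx": 0.03, "ty": 0.03, "tz": 0.03, "ax": -0.016, "ay": -0.028, "az": -0.001, "fingers": 0.55}
    - {"tx": 0.03, "ty": 0.03, "tz": 0.03, "ax": -0.016, "ay": -0.028, "az": -0.001, "fingers": 0.55}
    - {"tx": 0, "ty": 0, "tz": 0, "ax": 0, "ay": 0, "az": 0, "fingers": 0.55}

```text
time_s: 11.13
position: [466.1, 277.2, 147.4]
tcp_rot: [[-0.858, -0.172, 0.483], [-0.153, 0.985, 0.08], [-0.49, -0.005, -0.872]]
wrist_force: [-0.5, -1.0, 0.2]
finger_gap: 0.55
gripper_force: 0.0
```

```bash
python3 - <<'E'
from plan import *
s=bot.read_state();print(s['position'],s['tcp_rot'],s['joint_positions'])
plan([rackpose(1,0,25),rackpose(1)],.55)
E
```

```text
[466.1497 277.2141 147.4243] [[-0.8585 -0.1723  0.483 ]
 [-0.1525  0.985   0.0803]
 [-0.4896 -0.0048 -0.8719]] [-0.7457  0.461  -0.0386  2.3965  2.0116  0.3354 -0.9987]
[{"tx":0.006,"ty":-0.002,"tz":0.08,"ax":-0.004,"ay":-0.011,"az":0.002,"fingers":0.55},{"tz":0.125,"fingers":0.55}]
end [485.2216 280.074  111.2325]
```

move_arm:
  steps:
    - {"tx": 0.006, "ty": -0.002, "tz": 0.07, "ax": -0.004, "ay": -0.011, "az": 0.002, "fingers": 0.55}
    - {"tx": 0, "ty": 0, "tz": 0.065, "ax": 0, "ay": 0, "az": 0, "fingers": 0.55}
    - {"tx": 0, "ty": 0, "tz": 0.065, "ax": 0, "ay": 0, "az": 0, "fingers": 0.55}
    - {"tx": 0, "ty": 0, "tz": 0, "ax": 0, "ay": 0, "az": 0, "fingers": 0.55}

```text
time_s: 11.47
position: [488.6, 278.3, 112.5]
tcp_rot: [[-0.852, -0.166, 0.496], [-0.146, 0.986, 0.08], [-0.502, -0.004, -0.865]]
wrist_force: [0.3, -0.3, -0.4]
finger_gap: 0.551
gripper_force: 0.0
```

```bash
python3 - <<'E'
from plan import *
s=bot.read_state();print(s['position'],s['tcp_rot'],s['wrist_force'])
plan([rackpose(1)],.55)
E
```

```text
[488.5887 278.2711 112.4658] [[-0.8523 -0.1664  0.4959]
 [-0.1459  0.986   0.0802]
 [-0.5023 -0.004  -0.8647]] [ 0.2992 -0.2755 -0.3527]
[{"tx":0.017,"ty":0.012,"tz":-0.003,"ax":-0.007,"ay":0.003,"az":-0.004,"fingers":0.55}]
end [484.9939 280.0934 111.2672]
```

Close, then lift with forward reach to stay clear of the wrist singularity.

move_arm:
  steps:
    - {"tx": 0.015, "ty": 0.012, "tz": 0, "ax": -0.007, "ay": 0.003, "az": -0.004, "fingers": 0.55}
    - {"tx": 0, "ty": 0, "tz": 0, "ax": 0, "ay": 0, "az": 0, "fingers": 0.2}
    - {"tx": 0, "ty": 0, "tz": 0, "ax": 0, "ay": 0, "az": 0, "fingers": 0.2}
    - {"tx": 0, "ty": 0, "tz": 0, "ax": 0, "ay": 0, "az": 0, "fingers": 0.2}
    - {"tx": 0, "ty": 0, "tz": 0, "ax": 0, "ay": 0, "az": 0, "fingers": 0.2}

```text
time_s: 11.88
position: [482.8, 281.8, 112.6]
tcp_rot: [[-0.852, -0.179, 0.493], [-0.153, 0.984, 0.092], [-0.501, 0.003, -0.865]]
wrist_force: [-2.6, -1.0, 4.2]
finger_gap: 0.337
gripper_force: 59.7
```

move_arm:
  steps:
    - {"tx": 0, "ty": 0, "tz": -0.1, "ax": 0, "ay": 0, "az": 0, "fingers": 0.2}
    - {"tx": 0, "ty": 0, "tz": -0.1, "ax": 0, "ay": 0, "az": 0, "fingers": 0.2}
    - {"tx": -0.05, "ty": 0, "tz": -0.08, "ax": 0, "ay": 0, "az": 0, "fingers": 0.2}
    - {"tx": -0.06, "ty": 0, "tz": -0.08, "ax": 0, "ay": 0.04, "az": 0, "fingers": 0.2}
    - {"tx": -0.06, "ty": 0, "tz": -0.08, "ax": 0, "ay": 0.06, "az": 0, "fingers": 0.2}

```text
time_s: 12.3
position: [465.9, 272.3, 180.2]
tcp_rot: [[-0.871, -0.171, 0.46], [-0.161, 0.985, 0.062], [-0.463, -0.02, -0.886]]
wrist_force: [1.0, -0.8, -0.6]
finger_gap: 0.341
gripper_force: 59.7
```

```bash
python3 - <<'E'
from plan import *
s=bot.read_state();print(s['position'],s['tcp_rot'],s['joint_positions'],s['finger_gap'])
plan([([500,270,240],Rtool(RY+np.pi/2,0,RY))],.2)
E
```

```text
[465.9382 272.2613 180.244 ] [[-0.8714 -0.1712  0.4597]
 [-0.1608  0.985   0.0619]
 [-0.4634 -0.02   -0.8859]] [-0.8918  0.3898  0.1608  2.3673  1.6205  0.2128 -0.5858] 0.34093087110739534
[{"tx":-0.057,"ty":-0.009,"tz":-0.037,"ax":-0.004,"ay":0.092,"az":0.001,"fingers":0.2},{"tx":-0.053,"ty":-0.009,"tz":-0.043,"ax":-0.004,"ay":0.092,"fingers":0.2},{"tx":-0.049,"ty":-0.009,"tz":-0.048,"ax":-0.004,"ay":0.092,"az":0.001,"fingers":0.2},{"tx":-0.044,"ty":-0.009,"tz":-0.052,"ax":-0.004,"ay":0.092,"fingers":0.2},{"tx":-0.039,"ty":-0.008,"tz":-0.056,"ax":-0.003,"ay":0.092,"az":0.001,"fingers":0.2}]
end [500.081  270.0232 239.9289]
```

move_arm:
  steps:
    - {"tx": -0.057, "ty": -0.009, "tz": -0.06, "ax": -0.004, "ay": 0.09, "az": 0.001, "fingers": 0.2}
    - {"tx": -0.053, "ty": -0.009, "tz": -0.06, "ax": -0.004, "ay": 0.09, "az": 0, "fingers": 0.2}
    - {"tx": -0.049, "ty": -0.009, "tz": -0.06, "ax": -0.004, "ay": 0.09, "az": 0.001, "fingers": 0.2}
    - {"tx": -0.044, "ty": -0.009, "tz": -0.06, "ax": -0.004, "ay": 0.09, "az": 0, "fingers": 0.2}
    - {"tx": -0.039, "ty": -0.008, "tz": -0.056, "ax": -0.003, "ay": 0.09, "az": 0.001, "fingers": 0.2}

```text
time_s: 12.72
position: [484.8, 261.2, 204.9]
tcp_rot: [[-0.929, -0.148, 0.339], [-0.157, 0.988, 0.001], [-0.334, -0.053, -0.941]]
wrist_force: [0.6, -1.1, -0.7]
finger_gap: 0.339
gripper_force: 59.7
```

move_arm:
  steps:
    - {"tx": -0.03, "ty": -0.01, "tz": -0.05, "ax": 0, "ay": 0.05, "az": 0, "fingers": 0.2}
    - {"tx": 0, "ty": 0, "tz": 0, "ax": 0, "ay": 0, "az": 0, "fingers": 0.2}

```text
time_s: 12.88
position: [493.0, 260.5, 219.6]
tcp_rot: [[-0.944, -0.141, 0.297], [-0.148, 0.989, -0.003], [-0.294, -0.047, -0.955]]
wrist_force: [0.8, 0.0, -0.2]
finger_gap: 0.344
gripper_force: 59.7
```

```bash
python3 - <<'E'
from plan import *
s=bot.read_state();print(s['position'],s['tcp_rot'],s['joint_positions'],s['finger_gap'])
plan([([490,140,215],Rtool(CY+.8,0,0)),cribpose(-78,0,160,0)],.2)
E
```

```text
[493.0307 260.4869 219.5948] [[-0.9444 -0.1408  0.2972]
 [-0.1483  0.9889 -0.0028]
 [-0.2935 -0.0467 -0.9548]] [-0.4796  0.3507 -0.2361  2.1715  0.6331  0.4742  0.4809] 0.3436970004073863
[{"tx":0.014,"ty":-0.074,"tz":0.002,"ax":0.009,"ay":0.036,"az":0.096,"fingers":0.2},{"tx":0.006,"ty":-0.075,"tz":0.004,"ax":0.009,"ay":0.036,"az":0.097,"fingers":0.2},{"tx":-0.002,"ty":-0.075,"tz":0.004,"ax":0.009,"ay":0.036,"az":0.096,"fingers":0.2},{"tx":-0.009,"ty":-0.075,"tz":0.005,"ax":0.009,"ay":0.036,"az":0.097,"fingers":0.2},{"tx":-0.017,"ty":-0.073,"tz":0.005,"ax":0.009,"ay":0.036,"az":0.096,"fingers":0.2}]
[{"tx":-0.024,"ty":-0.071,"tz":0.005,"ax":0.009,"ay":0.036,"az":0.097,"fingers":0.2},{"tx":-0.032,"ty":-0.068,"tz":0.004,"ax":0.009,"ay":0.035,"az":0.096,"fingers":0.2},{"tx":-0.039,"ty":-0.065,"tz":0.004,"ax":0.01,"ay":0.036,"az":0.097,"fingers":0.2},{"tx":-0.08,"ty":-0.169,"tz":0.045,"az":0.109,"fingers":0.2},{"tx":-0.099,"ty":-0.159,"tz":0.045,"az":0.109,"fingers":0.2}]
[{"tx":-0.116,"ty":-0.147,"tz":0.045,"az":0.109,"fingers":0.2},{"tx":-0.132,"ty":-0.133,"tz":0.045,"az":0.109,"fingers":0.2},{"tx":-0.147,"ty":-0.117,"tz":0.045,"az":0.109,"fingers":0.2},{"tx":-0.159,"ty":-0.1,"tz":0.045,"az":0.109,"fingers":0.2},{"tx":-0.169,"ty":-0.08,"tz":0.045,"az":0.11,"fingers":0.2}]
end [ 431.5142 -115.685   152.021 ]
```

move_arm:
  steps:
    - {"tx": 0.014, "ty": -0.074, "tz": 0.002, "ax": 0.009, "ay": 0.036, "az": 0.096, "fingers": 0.2}
    - {"tx": 0.006, "ty": -0.075, "tz": 0.004, "ax": 0.009, "ay": 0.036, "az": 0.097, "fingers": 0.2}
    - {"tx": -0.002, "ty": -0.075, "tz": 0.004, "ax": 0.009, "ay": 0.036, "az": 0.096, "fingers": 0.2}
    - {"tx": -0.009, "ty": -0.075, "tz": 0.005, "ax": 0.009, "ay": 0.036, "az": 0.097, "fingers": 0.2}
    - {"tx": -0.017, "ty": -0.073, "tz": 0.005, "ax": 0.009, "ay": 0.036, "az": 0.096, "fingers": 0.2}

```text
time_s: 13.3
position: [486.5, 184.1, 213.4]
tcp_rot: [[-0.93, 0.353, 0.106], [0.351, 0.936, -0.036], [-0.112, 0.004, -0.994]]
wrist_force: [-0.1, 0.3, -0.6]
finger_gap: 0.341
gripper_force: 59.7
```

move_arm:
  steps:
    - {"tx": -0.024, "ty": -0.071, "tz": 0.005, "ax": 0.009, "ay": 0.036, "az": 0.097, "fingers": 0.2}
    - {"tx": -0.032, "ty": -0.068, "tz": 0.004, "ax": 0.009, "ay": 0.035, "az": 0.096, "fingers": 0.2}
    - {"tx": -0.039, "ty": -0.065, "tz": 0.004, "ax": 0.01, "ay": 0.036, "az": 0.097, "fingers": 0.2}
    - {"tx": -0.08, "ty": -0.169, "tz": 0.03, "ax": 0, "ay": 0, "az": 0.109, "fingers": 0.2}
    - {"tx": -0.099, "ty": -0.159, "tz": 0.03, "ax": 0, "ay": 0, "az": 0.109, "fingers": 0.2}

```text
time_s: 13.72
position: [470.8, 66.1, 200.7]
tcp_rot: [[-0.627, 0.779, -0.001], [0.779, 0.627, -0.007], [-0.005, -0.005, -1.0]]
wrist_force: [0.7, -0.5, -0.7]
finger_gap: 0.337
gripper_force: 59.7
```

```bash
python3 - <<'E'
from plan import *
s=bot.read_state();print(s['position'],s['tcp_rot'],s['joint_positions'],s['finger_gap'])
plan([cribpose(-80,0,150,0)],.2)
E
```

```text
[470.8187  66.1065 200.7211] [[-0.6269  0.7791 -0.0013]
 [ 0.7791  0.6268 -0.0069]
 [-0.0046 -0.0054 -1.    ]] [-0.1179  0.3486 -0.1519  2.1897  0.1011  0.6124  0.3338] 0.33742106803995836
[{"tx":-0.096,"ty":-0.122,"tz":0.05,"ax":-0.001,"ay":0.001,"az":0.091,"fingers":0.2},{"tx":-0.108,"ty":-0.112,"tz":0.05,"ax":-0.001,"ay":0.001,"az":0.091,"fingers":0.2},{"tx":-0.118,"ty":-0.101,"tz":0.05,"ay":0.001,"az":0.091,"fingers":0.2},{"tx":-0.127,"ty":-0.09,"tz":0.049,"ax":-0.001,"ay":0.001,"az":0.091,"fingers":0.2},{"tx":-0.135,"ty":-0.077,"tz":0.049,"ay":0.001,"az":0.091,"fingers":0.2}]
[{"tx":-0.141,"ty":-0.064,"tz":0.049,"ax":-0.001,"ay":0.001,"az":0.092,"fingers":0.2}]
end [ 429.4523 -115.8886  142.0249]
```

move_arm:
  steps:
    - {"tx": -0.096, "ty": -0.11, "tz": 0.04, "ax": -0.001, "ay": 0.001, "az": 0.085, "fingers": 0.2}
    - {"tx": -0.108, "ty": -0.1, "tz": 0.04, "ax": -0.001, "ay": 0.001, "az": 0.085, "fingers": 0.2}
    - {"tx": -0.118, "ty": -0.09, "tz": 0.04, "ax": 0, "ay": 0.001, "az": 0.085, "fingers": 0.2}
    - {"tx": -0.127, "ty": -0.08, "tz": 0.04, "ax": -0.001, "ay": 0.001, "az": 0.085, "fingers": 0.2}
    - {"tx": -0.125, "ty": -0.07, "tz": 0.04, "ax": 0, "ay": 0.001, "az": 0.085, "fingers": 0.2}

```text
time_s: 14.13
position: [445.3, -80.2, 161.0]
tcp_rot: [[-0.23, 0.973, -0.004], [0.973, 0.23, -0.002], [-0.001, -0.004, -1.0]]
wrist_force: [-0.0, 0.6, -0.4]
finger_gap: 0.339
gripper_force: 59.7
```

move_arm:
  steps:
    - {"tx": -0.12, "ty": -0.05, "tz": 0.04, "ax": 0, "ay": 0, "az": 0.085, "fingers": 0.2}
    - {"tx": 0, "ty": 0, "tz": 0, "ax": 0, "ay": 0, "az": 0, "fingers": 0.2}
    - {"tx": 0, "ty": 0, "tz": 0, "ax": 0, "ay": 0, "az": 0, "fingers": 0.2}

```text
time_s: 14.38
position: [440.7, -105.6, 152.8]
tcp_rot: [[-0.144, 0.99, -0.006], [0.99, 0.144, -0.002], [-0.001, -0.006, -1.0]]
wrist_force: [0.7, 0.8, -0.2]
finger_gap: 0.341
gripper_force: 59.7
```

```bash
python3 - <<'E'
from plan import *
s=bot.read_state();print(s['position'],s['tcp_rot'],s['joint_positions'],s['finger_gap'])
plan([cribpose(-80,0,110,0),cribpose(-80,0,68,0)],.2)
E
```

```text
[ 440.707  -105.5642  152.8498] [[-0.1439  0.9896 -0.0059]
 [ 0.9896  0.1439 -0.0016]
 [-0.0008 -0.006  -1.    ]] [0.1295 0.4073 0.0051 2.2764 0.0008 0.4635 0.2779] 0.3409217084562512
[{"tx":-0.021,"ty":-0.031,"tz":0.127,"ax":-0.003,"az":0.019,"fingers":0.2},{"tx":-0.022,"ty":-0.031,"tz":0.128,"ax":-0.003,"ay":0.001,"az":0.019,"fingers":0.2},{"tz":0.105,"fingers":0.2},{"tz":0.105,"fingers":0.2}]
end [ 429.3615 -115.813    59.9127]
```

move_arm:
  steps:
    - {"tx": -0.021, "ty": -0.031, "tz": 0.12, "ax": -0.003, "ay": 0, "az": 0.019, "fingers": 0.2}
    - {"tx": -0.022, "ty": -0.031, "tz": 0.12, "ax": -0.003, "ay": 0, "az": 0.019, "fingers": 0.2}
    - {"tx": 0, "ty": 0, "tz": 0.1, "ax": 0, "ay": 0, "az": 0, "fingers": 0.2}
    - {"tx": 0, "ty": 0, "tz": 0.08, "ax": 0, "ay": 0, "az": 0, "fingers": 0.2}
    - {"tx": 0, "ty": 0, "tz": 0, "ax": 0, "ay": 0, "az": 0, "fingers": 0.2}

```text
time_s: 14.8
position: [430.1, -112.5, 67.6]
tcp_rot: [[-0.111, 0.994, -0.002], [0.994, 0.111, 0.002], [0.002, -0.001, -1.0]]
wrist_force: [-0.8, 0.1, -0.8]
finger_gap: 0.338
gripper_force: 59.7
```

```bash
python3 - <<'E'
from plan import *
s=bot.read_state();print(s['position'],s['tcp_rot'],s['joint_positions'],s['wrist_force'])
plan([cribpose(-80,0,64,0)],.2)
E
```

```text
[ 430.0736 -112.4551   67.5917] [[-0.1107  0.9939 -0.0016]
 [ 0.9939  0.1107  0.0022]
 [ 0.0024 -0.0013 -1.    ]] [ 0.1547  0.5746  0.0006  2.3415 -0.0101  0.2274  0.2759] [-0.8328  0.0639 -0.81  ]
[{"tx":-0.017,"ty":-0.005,"tz":0.058,"ax":-0.001,"ay":-0.002,"az":0.006,"fingers":0.2}]
end [ 429.4376 -115.919    55.985 ]
```

move_arm:
  steps:
    - {"tx": -0.015, "ty": -0.005, "tz": 0.045, "ax": 0, "ay": -0.002, "az": 0.006, "fingers": 0.2}
    - {"tx": 0, "ty": 0, "tz": 0, "ax": 0, "ay": 0, "az": 0, "fingers": 0.2}

```text
time_s: 14.97
position: [430.7, -117.0, 60.3]
tcp_rot: [[-0.102, 0.995, 0.002], [0.995, 0.102, -0.001], [-0.001, 0.002, -1.0]]
wrist_force: [-0.1, -0.1, -0.3]
finger_gap: 0.342
gripper_force: 59.7
```

move_arm:
  steps:
    - {"tx": 0, "ty": 0, "tz": 0.01, "ax": 0, "ay": 0, "az": 0, "fingers": 0.2}
    - {"tx": 0, "ty": 0, "tz": 0, "ax": 0, "ay": 0, "az": 0, "fingers": 0.2}

```text
time_s: 15.13
position: [431.1, -117.4, 59.1]
tcp_rot: [[-0.101, 0.995, 0.004], [0.995, 0.101, -0.001], [-0.001, 0.004, -1.0]]
wrist_force: [1.2, -0.0, 0.3]
finger_gap: 0.337
gripper_force: 59.7
```

move_arm:
  steps:
    - {"tx": 0, "ty": 0, "tz": 0.01, "ax": 0, "ay": 0, "az": 0, "fingers": 0.2}
    - {"tx": 0, "ty": 0, "tz": 0, "ax": 0, "ay": 0, "az": 0, "fingers": 0.2}

```text
time_s: 15.3
position: [431.0, -117.6, 57.0]
tcp_rot: [[-0.101, 0.995, 0.004], [0.995, 0.101, -0.001], [-0.001, 0.004, -1.0]]
wrist_force: [-0.9, -0.1, -0.5]
finger_gap: 0.343
gripper_force: 59.7
```

move_arm:
  steps:
    - {"tx": 0, "ty": 0, "tz": 0.008, "ax": 0, "ay": 0, "az": 0, "fingers": 0.2}
    - {"tx": 0, "ty": 0, "tz": 0, "ax": 0, "ay": 0, "az": 0, "fingers": 0.2}

```text
time_s: 15.47
position: [430.7, -117.7, 55.1]
tcp_rot: [[-0.1, 0.995, 0.003], [0.995, 0.1, -0.001], [-0.001, 0.003, -1.0]]
wrist_force: [-0.3, -0.9, -0.6]
finger_gap: 0.341
gripper_force: 59.7
```

Continue down until it touches.

move_arm:
  steps:
    - {"tx": 0.005, "ty": -0.005, "tz": 0.008, "ax": 0, "ay": 0, "az": 0, "fingers": 0.2}
    - {"tx": 0, "ty": 0, "tz": 0, "ax": 0, "ay": 0, "az": 0, "fingers": 0.2}

```text
time_s: 15.63
position: [430.7, -117.6, 54.6]
tcp_rot: [[-0.1, 0.995, 0.006], [0.995, 0.1, -0.002], [-0.002, 0.005, -1.0]]
wrist_force: [-0.1, -2.2, 13.9]
finger_gap: 0.337
gripper_force: 61.5
```

move_arm:
  steps:
    - {"tx": 0, "ty": 0, "tz": 0.007, "ax": 0, "ay": 0, "az": 0, "fingers": 0.2}
    - {"tx": 0, "ty": 0, "tz": 0, "ax": 0, "ay": 0, "az": 0, "fingers": 0.2}

```text
time_s: 15.8
position: [430.7, -117.5, 54.6]
tcp_rot: [[-0.1, 0.995, 0.006], [0.995, 0.1, -0.002], [-0.002, 0.006, -1.0]]
wrist_force: [-2.5, -0.0, 32.1]
finger_gap: 0.342
gripper_force: 64.0
```

move_arm:
  steps:
    - {"tx": 0, "ty": 0, "tz": 0.007, "ax": 0, "ay": 0, "az": 0, "fingers": 0.2}
    - {"tx": 0, "ty": 0, "tz": 0, "ax": 0, "ay": 0, "az": 0, "fingers": 0.2}

```text
time_s: 15.97
position: [430.7, -117.6, 54.5]
tcp_rot: [[-0.1, 0.995, 0.007], [0.995, 0.1, -0.002], [-0.003, 0.007, -1.0]]
wrist_force: [-5.2, 0.8, 51.2]
finger_gap: 0.345
gripper_force: 66.4
```

move_arm:
  steps:
    - {"tx": 0, "ty": 0, "tz": -0.02, "ax": 0, "ay": 0, "az": 0, "fingers": 0.2}
    - {"tx": 0, "ty": 0, "tz": 0, "ax": 0, "ay": 0, "az": 0, "fingers": 0.5}
    - {"tx": 0, "ty": 0, "tz": 0, "ax": 0, "ay": 0, "az": 0, "fingers": 0.5}
    - {"tx": 0, "ty": 0, "tz": -0.08, "ax": 0, "ay": 0, "az": 0, "fingers": 0.5}
    - {"tx": 0, "ty": 0, "tz": -0.2, "ax": 0, "ay": 0, "az": 0, "fingers": 0.5}

```text
time_s: 16.38
position: [426.8, -116.0, 107.6]
tcp_rot: [[-0.101, 0.995, -0.007], [0.995, 0.101, 0.001], [0.002, -0.007, -1.0]]
wrist_force: [0.3, -0.1, 0.1]
finger_gap: 0.5
gripper_force: 0.0
```

move_arm:
  steps:
    - {"tx": 0, "ty": 0, "tz": -0.2, "ax": 0, "ay": 0, "az": 0, "fingers": 0.5}
    - {"tx": 0, "ty": 0, "tz": 0, "ax": 0, "ay": 0, "az": 0, "fingers": 0.5}

```text
time_s: 16.55
position: [432.5, -117.4, 155.4]
tcp_rot: [[-0.1, 0.995, 0.013], [0.995, 0.1, -0.002], [-0.004, 0.012, -1.0]]
wrist_force: [0.6, 0.3, -0.3]
finger_gap: 0.503
gripper_force: 0.0
```

```bash
python3 - <<'E'
from plan import *
s=bot.read_state();print(s['position'],s['joint_positions'])
Rv=Rtool(RY+np.pi/2,0,RY)
g=rackpose(2,-45)[0];print(g)
plan([([480,60,215],Rtool(CY+.8,0,0)),([470,210,225],Rv)],.55)
E
```

```text
[ 432.5281 -117.4169  155.4053] [ 0.1532  0.3928  0.0135  2.2961 -0.0116  0.44    0.2764]
[457.8123 210.3465  88.7321]
[{"tx":0.123,"ty":0.047,"tz":-0.042,"ax":0.001,"ay":0.001,"az":-0.11,"fingers":0.55},{"tx":0.116,"ty":0.061,"tz":-0.042,"ax":0.001,"ay":0.001,"az":-0.11,"fingers":0.55},{"tx":0.109,"ty":0.074,"tz":-0.042,"ax":0.002,"ay":0.001,"az":-0.11,"fingers":0.55},{"tx":0.099,"ty":0.085,"tz":-0.043,"ax":0.001,"ay":0.001,"az":-0.11,"fingers":0.55},{"tx":0.089,"ty":0.096,"tz":-0.043,"ax":0.001,"ay":0.001,"az":-0.109,"fingers":0.55}]
[{"tx":0.078,"ty":0.106,"tz":-0.042,"ax":0.002,"ay":0.002,"az":-0.11,"fingers":0.55},{"tx":0.065,"ty":0.114,"tz":-0.043,"ax":0.001,"ay":0.001,"az":-0.109,"fingers":0.55},{"tx":0.072,"ty":0.08,"tz":-0.007,"az":-0.115,"fingers":0.55},{"tx":0.062,"ty":0.088,"tz":-0.007,"az":-0.115,"fingers":0.55},{"tx":0.051,"ty":0.095,"tz":-0.007,"az":-0.114,"fingers":0.55}]
[{"tx":0.039,"ty":0.1,"tz":-0.007,"az":-0.115,"fingers":0.55},{"tx":0.027,"ty":0.104,"tz":-0.007,"az":-0.114,"fingers":0.55},{"tx":0.014,"ty":0.106,"tz":-0.007,"az":-0.115,"fingers":0.55},{"tx":0.001,"ty":0.107,"tz":-0.008,"az":-0.114,"fingers":0.55}]
end [470.0447 210.0239 225.0831]
```

move_arm:
  steps:
    - {"tx": 0.123, "ty": 0.047, "tz": -0.042, "ax": 0.001, "ay": 0.001, "az": -0.11, "fingers": 0.55}
    - {"tx": 0.116, "ty": 0.061, "tz": -0.042, "ax": 0.001, "ay": 0.001, "az": -0.11, "fingers": 0.55}
    - {"tx": 0.109, "ty": 0.074, "tz": -0.042, "ax": 0.002, "ay": 0.001, "az": -0.11, "fingers": 0.55}
    - {"tx": 0.099, "ty": 0.085, "tz": -0.043, "ax": 0.001, "ay": 0.001, "az": -0.11, "fingers": 0.55}
    - {"tx": 0.089, "ty": 0.096, "tz": -0.043, "ax": 0.001, "ay": 0.001, "az": -0.109, "fingers": 0.55}

```text
time_s: 16.97
position: [463.2, 11.1, 192.8]
tcp_rot: [[-0.63, 0.777, -0.007], [0.777, 0.63, 0.002], [0.005, -0.004, -1.0]]
wrist_force: [0.6, -0.1, 0.7]
finger_gap: 0.55
gripper_force: 0.0
```

move_arm:
  steps:
    - {"tx": 0.078, "ty": 0.106, "tz": -0.042, "ax": 0.002, "ay": 0.002, "az": -0.11, "fingers": 0.55}
    - {"tx": 0.065, "ty": 0.114, "tz": -0.043, "ax": 0.001, "ay": 0.001, "az": -0.109, "fingers": 0.55}
    - {"tx": 0.03, "ty": 0.08, "tz": -0.05, "ax": 0, "ay": 0, "az": -0.115, "fingers": 0.55}
    - {"tx": 0.01, "ty": 0.088, "tz": -0.04, "ax": 0, "ay": 0, "az": -0.115, "fingers": 0.55}
    - {"tx": 0, "ty": 0.095, "tz": -0.02, "ax": 0, "ay": 0, "az": -0.114, "fingers": 0.55}

```text
time_s: 17.38
position: [497.9, 111.2, 232.0]
tcp_rot: [[-0.956, 0.295, -0.01], [0.295, 0.956, 0.002], [0.01, -0.001, -1.0]]
wrist_force: [0.7, 0.1, -0.8]
finger_gap: 0.55
gripper_force: 0.0
```

```bash
python3 - <<'E'
from plan import *
s=bot.read_state();print(s['position'],s['joint_positions'])
Rv=Rtool(RY+np.pi/2,0,RY)
print(rackpose(2,42)[0])
plan([([535,224,240],Rv)],.55)
for c in('side','top'):
    im=bot.capture(c)
    for sx in(-80,80):
        P=(box(30,200,52,72)+[sx,0,0])@Rz(CY).T+CR
        cv2.polylines(im,[hull(c,P).astype(int)],True,(255,0,255),1)
    cv2.imwrite(f'pics/c5{c}.png',im)
a=cv2.resize(cv2.imread('pics/c5side.png')[185:315,260:420],None,fx=2.5,fy=2.5)
b=cv2.resize(cv2.imread('pics/c5top.png')[155:265,300:430],None,fx=3,fy=3)
o=np.zeros((max(a.shape[0],b.shape[0]),a.shape[1]+b.shape[1],3),np.uint8);o[:a.shape[0],:a.shape[1]]=a;o[:b.shape[0],a.shape[1]:]=b
cv2.imwrite('pics/c5.png',o)
E
```

```text
[497.897  111.2389 231.977 ] [-0.0426  0.3574 -0.3347  2.0807  0.1639  0.7372  0.7912]
[532.0188 223.3903 132.2321]
[{"tx":-0.003,"ty":0.148,"tz":-0.01,"ay":-0.002,"az":-0.113,"fingers":0.55},{"tx":-0.02,"ty":0.147,"tz":-0.01,"ay":-0.003,"az":-0.113,"fingers":0.55},{"tx":-0.037,"ty":0.144,"tz":-0.01,"ax":0.001,"ay":-0.002,"az":-0.113,"fingers":0.55},{"tx":-0.055,"ty":0.138,"tz":-0.011,"ay":-0.003,"az":-0.113,"fingers":0.55}]
end [535.1006 223.9907 240.0583]
```

View pics/c5.png

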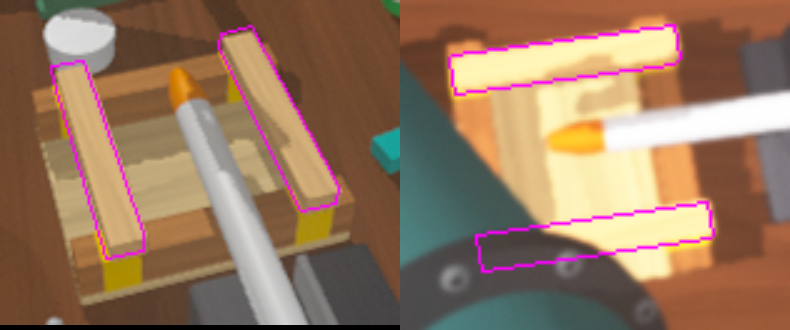

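Both plain slats match their modelled seats within about 2 mm: side (95,160) and (280,120), top (565,60) and (600,235). Now the red slat, gripped 42 mm uphill of its middle.

move_arm:
  steps:
    - {"tx": -0.003, "ty": 0.148, "tz": -0.01, "ax": 0, "ay": -0.002, "az": -0.113, "fingers": 0.55}
    - {"tx": -0.02, "ty": 0.147, "tz": -0.01, "ax": 0, "ay": -0.003, "az": -0.113, "fingers": 0.55}
    - {"tx": -0.037, "ty": 0.144, "tz": -0.01, "ax": 0, "ay": -0.002, "az": -0.113, "fingers": 0.55}
    - {"tx": -0.055, "ty": 0.1, "tz": -0.011, "ax": 0, "ay": -0.003, "az": -0.113, "fingers": 0.55}
    - {"tx": 0, "ty": 0, "tz": 0, "ax": 0, "ay": 0, "az": 0, "fingers": 0.55}

```text
time_s: 17.9
position: [537.3, 220.1, 239.8]
tcp_rot: [[-0.985, -0.173, 0.002], [-0.173, 0.985, 0.006], [-0.003, 0.006, -1.0]]
wrist_force: [-0.1, 0.6, 0.7]
finger_gap: 0.55
gripper_force: 0.0
```

```bash
python3 - <<'E'
from plan import *
s=bot.read_state();print(s['position'],s['tcp_rot'],s['joint_positions'])
plan([rackpose(2,42,60)],.55)
E
```

```text
[537.2539 220.1242 239.7641] [[-0.9849 -0.173   0.002 ]
 [-0.173   0.9849  0.0062]
 [-0.003   0.0057 -1.    ]] [-0.1263  0.4446 -0.4566  1.9307  0.2569  0.8184  1.0243]
[{"tx":0.035,"ty":0.004,"tz":0.055,"ax":0.001,"ay":-0.099,"fingers":0.55},{"tx":0.04,"ty":0.004,"tz":0.052,"ax":0.001,"ay":-0.1,"fingers":0.55},{"tx":0.046,"ty":0.004,"tz":0.047,"ax":0.001,"ay":-0.099,"az":-0.001,"fingers":0.55},{"tx":0.05,"ty":0.004,"tz":0.042,"ax":0.001,"ay":-0.1,"fingers":0.55},{"tx":0.054,"ty":0.004,"tz":0.037,"ax":0.001,"ay":-0.099,"az":-0.001,"fingers":0.55}]
end [502.4624 218.272  184.1988]
```

move_arm:
  steps:
    - {"tx": 0.035, "ty": 0.004, "tz": 0.055, "ax": 0.001, "ay": -0.099, "az": 0, "fingers": 0.55}
    - {"tx": 0.04, "ty": 0.004, "tz": 0.052, "ax": 0.001, "ay": -0.1, "az": 0, "fingers": 0.55}
    - {"tx": 0.046, "ty": 0.004, "tz": 0.047, "ax": 0.001, "ay": -0.099, "az": 0, "fingers": 0.55}
    - {"tx": 0.05, "ty": 0.004, "tz": 0.042, "ax": 0.001, "ay": -0.08, "az": 0, "fingers": 0.55}
    - {"tx": 0, "ty": 0, "tz": 0, "ax": 0, "ay": 0, "az": 0, "fingers": 0.55}

```text
time_s: 18.32
position: [505.9, 209.9, 195.0]
tcp_rot: [[-0.921, -0.165, 0.353], [-0.161, 0.986, 0.043], [-0.355, -0.017, -0.935]]
wrist_force: [-1.3, 0.2, -0.0]
finger_gap: 0.549
gripper_force: 0.0
```

```bash
python3 - <<'E'
from plan import *
s=bot.read_state();print(s['position'],s['tcp_rot'],s['joint_positions'])
plan([rackpose(2,42,45)],.55)
E
```

```text
[505.9423 209.9122 195.0478] [[-0.921  -0.1653  0.3527]
 [-0.1605  0.9861  0.0431]
 [-0.3549 -0.0169 -0.9347]] [-0.52    0.3572 -0.0479  2.2743  0.7639  0.2453  0.4576]
[{"tx":0.008,"ty":0.023,"tz":0.06,"ax":-0.009,"ay":-0.077,"fingers":0.55},{"tx":0.013,"ty":0.022,"tz":0.06,"ax":-0.009,"ay":-0.077,"fingers":0.55}]
end [509.9737 219.4217 171.1947]
```

move_arm:
  steps:
    - {"tx": 0.006, "ty": 0.015, "tz": 0.03, "ax": -0.006, "ay": -0.052, "az": 0, "fingers": 0.55}
    - {"tx": 0.008, "ty": 0.015, "tz": 0.03, "ax": -0.006, "ay": -0.052, "az": 0, "fingers": 0.55}
    - {"tx": 0.01, "ty": 0.015, "tz": 0.03, "ax": -0.006, "ay": -0.052, "az": 0, "fingers": 0.55}
    - {"tx": 0, "ty": 0, "tz": 0, "ax": 0, "ay": 0, "az": 0, "fingers": 0.55}

```text
time_s: 18.65
position: [517.8, 211.6, 190.5]
tcp_rot: [[-0.888, -0.157, 0.431], [-0.149, 0.987, 0.053], [-0.434, -0.018, -0.901]]
wrist_force: [1.2, -0.1, 0.4]
finger_gap: 0.555
gripper_force: 0.0
```

```bash
python3 - <<'E'
from plan import *
s=bot.read_state();print(s['position'],s['tcp_rot'],s['joint_positions'])
plan([rackpose(2,42,35)],.55)
E
```

```text
[517.7521 211.6481 190.5228] [[-0.8885 -0.1573  0.4311]
 [-0.1493  0.9874  0.0527]
 [-0.434  -0.0175 -0.9007]] [-0.6714  0.3768  0.1288  2.3139  1.2678  0.1453 -0.0644]
[{"tx":0.067,"ty":0.048,"tz":0.122,"ax":-0.022,"ay":-0.071,"az":-0.006,"fingers":0.55}]
end [514.856  220.4132 162.5609]
```

move_arm:
  steps:
    - {"tx": 0.03, "ty": 0.016, "tz": 0.03, "ax": -0.01, "ay": -0.026, "az": -0.002, "fingers": 0.55}
    - {"tx": 0.03, "ty": 0.02, "tz": 0.03, "ax": -0.01, "ay": -0.026, "az": -0.002, "fingers": 0.55}
    - {"tx": 0.02, "ty": 0.02, "tz": 0.03, "ax": -0.01, "ay": -0.026, "az": -0.002, "fingers": 0.55}
    - {"tx": 0, "ty": 0, "tz": 0, "ax": 0, "ay": 0, "az": 0, "fingers": 0.55}

```text
time_s: 18.98
position: [515.0, 212.6, 179.4]
tcp_rot: [[-0.872, -0.161, 0.462], [-0.15, 0.987, 0.062], [-0.466, -0.016, -0.885]]
wrist_force: [-0.8, -0.6, 0.1]
finger_gap: 0.547
gripper_force: 0.0
```

```bash
python3 - <<'E'
from plan import *
s=bot.read_state();print(s['position'],s['tcp_rot'],s['joint_positions'])
plan([rackpose(2,42,30)],.55)
E
```

```text
[514.9525 212.5713 179.4223] [[-0.872  -0.1611  0.4623]
 [-0.1496  0.9868  0.0615]
 [-0.4662 -0.0155 -0.8846]] [-0.6259  0.3959  0.0566  2.3468  1.8052  0.186  -0.6104]
[{"tx":0.033,"ty":0.04,"tz":0.102,"ax":-0.019,"ay":-0.037,"az":-0.003,"fingers":0.55}]
end [517.3407 220.7337 158.1764]
```

move_arm:
  steps:
    - {"tx": 0.015, "ty": 0.02, "tz": 0.04, "ax": -0.01, "ay": -0.018, "az": -0.001, "fingers": 0.55}
    - {"tx": 0.015, "ty": 0.02, "tz": 0.04, "ax": -0.01, "ay": -0.018, "az": -0.001, "fingers": 0.55}
    - {"tx": 0, "ty": 0, "tz": 0.02, "ax": 0, "ay": 0, "az": 0, "fingers": 0.55}
    - {"tx": 0, "ty": 0, "tz": 0, "ax": 0, "ay": 0, "az": 0, "fingers": 0.55}

```text
time_s: 19.32
position: [518.5, 220.4, 159.0]
tcp_rot: [[-0.854, -0.17, 0.491], [-0.147, 0.985, 0.086], [-0.498, 0.001, -0.867]]
wrist_force: [0.2, 0.5, 0.4]
finger_gap: 0.549
gripper_force: 0.0
```

```bash
python3 - <<'E'
from plan import *
s=bot.read_state();print(s['position'],s['tcp_rot'],s['joint_positions'])
plan([rackpose(2,42,20),rackpose(2,42)],.55)
E
```

```text
[518.5086 220.3683 158.9699] [[-0.8544 -0.1703  0.4909]
 [-0.1471  0.9854  0.0858]
 [-0.4983  0.0011 -0.867 ]] [-0.4618  0.4486 -0.1632  2.3648  2.0725  0.3143 -0.8755]
[{"tx":0.007,"ty":0.003,"tz":0.05,"ay":-0.002,"az":-0.003,"fingers":0.55},{"tz":0.1,"fingers":0.55}]
end [531.9722 223.3336 132.284 ]
```

move_arm:
  steps:
    - {"tx": 0.007, "ty": 0.003, "tz": 0.05, "ax": 0, "ay": -0.002, "az": -0.003, "fingers": 0.55}
    - {"tx": 0, "ty": 0, "tz": 0.05, "ax": 0, "ay": 0, "az": 0, "fingers": 0.55}
    - {"tx": 0, "ty": 0, "tz": 0.045, "ax": 0, "ay": 0, "az": 0, "fingers": 0.55}
    - {"tx": 0, "ty": 0, "tz": 0, "ax": 0, "ay": 0, "az": 0, "fingers": 0.55}

```text
time_s: 19.65
position: [532.0, 224.1, 133.1]
tcp_rot: [[-0.852, -0.174, 0.494], [-0.151, 0.985, 0.086], [-0.501, -0.001, -0.865]]
wrist_force: [-0.0, 0.3, 0.4]
finger_gap: 0.548
gripper_force: 0.0
```

```bash
python3 - <<'E'
from plan import *
s=bot.read_state();print(s['position'],s['tcp_rot'],s['joint_positions'],s['wrist_force'])
plan([rackpose(2,42)],.55)
E
```

```text
[531.9516 224.0714 133.0833] [[-0.8519 -0.174   0.4939]
 [-0.1511  0.9847  0.0864]
 [-0.5014 -0.0011 -0.8652]] [-0.4115  0.5178 -0.2196  2.3503  2.1639  0.3715 -0.9491] [-0.0478  0.3371  0.3541]
[{"tx":0.002,"ty":-0.003,"tz":0.004,"ay":0.002,"az":0.001,"fingers":0.55}]
end [532.1104 223.4892 132.1912]
```

Spot on. Grip at 90 N and lift.

move_arm:
  steps:
    - {"tx": 0, "ty": -0.002, "tz": 0, "ax": 0, "ay": 0, "az": 0, "fingers": 0.2}
    - {"tx": 0, "ty": 0, "tz": 0, "ax": 0, "ay": 0, "az": 0, "fingers": 0.2}
    - {"tx": 0, "ty": 0, "tz": 0, "ax": 0, "ay": 0, "az": 0, "fingers": 0.2}
    - {"tx": 0, "ty": 0, "tz": 0, "ax": 0, "ay": 0, "az": 0, "fingers": 0.2}
  newtons: 90

```text
time_s: 19.98
position: [530.5, 224.4, 134.2]
tcp_rot: [[-0.851, -0.177, 0.494], [-0.153, 0.984, 0.089], [-0.502, -0.0, -0.865]]
wrist_force: [0.7, -0.8, -1.7]
finger_gap: 0.336
gripper_force: 88.6
```

move_arm:
  steps:
    - {"tx": 0, "ty": 0, "tz": -0.07, "ax": 0, "ay": 0, "az": 0, "fingers": 0.2}
    - {"tx": 0, "ty": 0, "tz": -0.1, "ax": 0, "ay": 0, "az": 0, "fingers": 0.2}
    - {"tx": -0.05, "ty": 0, "tz": -0.08, "ax": 0, "ay": 0, "az": 0, "fingers": 0.2}
    - {"tx": -0.06, "ty": 0, "tz": -0.08, "ax": 0, "ay": 0.04, "az": 0, "fingers": 0.2}
    - {"tx": -0.06, "ty": 0, "tz": -0.08, "ax": 0, "ay": 0.06, "az": 0, "fingers": 0.2}

```text
time_s: 20.4
position: [514.0, 213.5, 190.6]
tcp_rot: [[-0.87, -0.167, 0.463], [-0.161, 0.985, 0.054], [-0.465, -0.028, -0.885]]
wrist_force: [1.5, -0.4, -0.7]
finger_gap: 0.338
gripper_force: 89.0
```

move_arm:
  steps:
    - {"tx": -0.057, "ty": -0.009, "tz": -0.06, "ax": -0.004, "ay": 0.09, "az": 0.001, "fingers": 0.2}
    - {"tx": -0.053, "ty": -0.009, "tz": -0.06, "ax": -0.004, "ay": 0.09, "az": 0, "fingers": 0.2}
    - {"tx": -0.049, "ty": -0.009, "tz": -0.05, "ax": -0.004, "ay": 0.09, "az": 0.001, "fingers": 0.2}
    - {"tx": -0.044, "ty": -0.009, "tz": -0.03, "ax": -0.004, "ay": 0.09, "az": 0, "fingers": 0.2}
    - {"tx": 0, "ty": 0, "tz": 0, "ax": 0, "ay": 0, "az": 0, "fingers": 0.2}

```text
time_s: 20.82
position: [536.0, 203.0, 208.7]
tcp_rot: [[-0.909, -0.14, 0.393], [-0.151, 0.988, 0.003], [-0.389, -0.056, -0.919]]
wrist_force: [0.6, 0.8, 0.2]
finger_gap: 0.338
gripper_force: 89.1
```

```bash
python3 - <<'E'
from plan import *
s=bot.read_state();print(s['position'],s['tcp_rot'],s['joint_positions'],s['finger_gap'])
plan([cribpose(42,110,170,90)],.2)
E
```

```text
[535.9722 203.009  208.7135] [[-0.9086 -0.1404  0.3934]
 [-0.1513  0.9885  0.0034]
 [-0.3893 -0.0564 -0.9194]] [-0.4355  0.3626 -0.1399  2.2268  0.9143  0.3256  0.3234] 0.33793739429164926
[{"tx":0.037,"ty":-0.16,"tz":0.036,"ax":-0.008,"ay":0.064,"az":0.007,"fingers":0.2},{"tx":0.034,"ty":-0.161,"tz":0.037,"ax":-0.008,"ay":0.064,"az":0.008,"fingers":0.2},{"tx":0.03,"ty":-0.161,"tz":0.038,"ax":-0.008,"ay":0.064,"az":0.007,"fingers":0.2},{"tx":0.026,"ty":-0.162,"tz":0.039,"ax":-0.007,"ay":0.064,"az":0.008,"fingers":0.2},{"tx":0.022,"ty":-0.163,"tz":0.039,"ax":-0.008,"ay":0.064,"az":0.007,"fingers":0.2}]
[{"tx":0.019,"ty":-0.163,"tz":0.04,"ax":-0.007,"ay":0.063,"az":0.008,"fingers":0.2}]
end [539.237    6.2181 161.9468]
```

move_arm:
  steps:
    - {"tx": 0, "ty": -0.13, "tz": -0.03, "ax": -0.008, "ay": 0.064, "az": 0.007, "fingers": 0.2}
    - {"tx": 0, "ty": -0.13, "tz": 0, "ax": -0.008, "ay": 0.064, "az": 0.008, "fingers": 0.2}
    - {"tx": 0.02, "ty": -0.13, "tz": 0, "ax": -0.008, "ay": 0.064, "az": 0.007, "fingers": 0.2}
    - {"tx": 0.026, "ty": -0.13, "tz": 0.01, "ax": -0.007, "ay": 0.064, "az": 0.008, "fingers": 0.2}
    - {"tx": 0.022, "ty": -0.13, "tz": 0.02, "ax": -0.008, "ay": 0.064, "az": 0.007, "fingers": 0.2}

```text
time_s: 21.23
position: [536.3, 79.2, 206.9]
tcp_rot: [[-0.989, -0.116, 0.089], [-0.117, 0.993, -0.009], [-0.087, -0.019, -0.996]]
wrist_force: [0.7, -0.1, -1.8]
finger_gap: 0.337
gripper_force: 89.0
```

move_arm:
  steps:
    - {"tx": 0.02, "ty": -0.13, "tz": 0.02, "ax": -0.007, "ay": 0.063, "az": 0.008, "fingers": 0.2}
    - {"tx": 0, "ty": 0, "tz": 0, "ax": 0, "ay": 0, "az": 0, "fingers": 0.2}

```text
time_s: 21.4
position: [537.7, 45.7, 201.2]
tcp_rot: [[-0.995, -0.096, 0.022], [-0.096, 0.995, -0.014], [-0.02, -0.016, -1.0]]
wrist_force: [0.6, -1.0, -1.2]
finger_gap: 0.336
gripper_force: 89.1
```

```bash
python3 - <<'E'
from plan import *
s=bot.read_state();print(s['position'],s['tcp_rot'],s['joint_positions'],s['finger_gap'])
plan([cribpose(42,76,150,90)],.2)
E
```

```text
[537.6721  45.6701 201.2163] [[-0.9951 -0.0961  0.0218]
 [-0.0964  0.9952 -0.0141]
 [-0.0204 -0.0162 -0.9997]] [ 0.1908  0.4466 -0.4877  2.0602  0.3528  0.6943  1.1399] 0.3358783408799368
[{"tx":0.005,"ty":-0.121,"tz":0.101,"ax":-0.005,"ay":0.006,"az":-0.003,"fingers":0.2},{"tx":0.005,"ty":-0.121,"tz":0.1,"ax":-0.005,"ay":0.007,"az":-0.003,"fingers":0.2},{"tx":0.005,"ty":-0.121,"tz":0.099,"ax":-0.006,"ay":0.006,"az":-0.002,"fingers":0.2}]
end [542.7845 -27.4414 141.9841]
```

move_arm:
  steps:
    - {"tx": 0.005, "ty": -0.121, "tz": 0.09, "ax": -0.005, "ay": 0.006, "az": -0.003, "fingers": 0.2}
    - {"tx": 0.005, "ty": -0.121, "tz": 0.09, "ax": -0.005, "ay": 0.007, "az": -0.003, "fingers": 0.2}
    - {"tx": 0.005, "ty": -0.121, "tz": 0.09, "ax": -0.006, "ay": 0.006, "az": -0.002, "fingers": 0.2}
    - {"tx": 0, "ty": 0, "tz": 0, "ax": 0, "ay": 0, "az": 0, "fingers": 0.2}
    - {"tx": 0, "ty": 0, "tz": 0, "ax": 0, "ay": 0, "az": 0, "fingers": 0.2}

```text
time_s: 21.82
position: [540.7, -20.8, 147.4]
tcp_rot: [[-0.994, -0.113, -0.001], [-0.113, 0.994, 0.004], [0.0, 0.004, -1.0]]
wrist_force: [-0.7, 0.6, -1.1]
finger_gap: 0.333
gripper_force: 89.1
```

```bash
python3 - <<'E'
from plan import *
s=bot.read_state();print(s['position'],s['tcp_rot'],s['joint_positions'],s['finger_gap'])
plan([cribpose(42,75,110,90),cribpose(42,75,95,90)],.2)
P=np.array(s['position']);R=np.array(s['tcp_rot'])
S=np.column_stack([-R[:,0],R[:,1],-R[:,2]]);c=P-8*R[:,2]-42*S[:,0]
B=box(200,30,-10,10)@S.T+c
T=[]
for n,r in(('side',(150,290,260,420)),('top',(130,270,280,430))):
    i=bot.capture(n);m=mask(i,'red',r);b=blobs(m);print(n,[(q[1].tolist(),q[2]) for q in b],cen(hull(n,B)),cv2.boundingRect(hull(n,B)))
    cv2.polylines(i,[hull(n,B).astype(int)],True,(255,0,255),1);T.append(cv2.resize(i[r[0]:r[1],r[2]:r[3]],(400,350)))
cv2.imwrite('pics/c6.png',np.hstack(T))
E
```

```text
[540.6537 -20.7613 147.3797] [[-0.9936 -0.113  -0.0005]
 [-0.113   0.9936  0.0038]
 [ 0.0001  0.0039 -1.    ]] [ 0.2947  0.5343 -0.4573  2.0825  0.397   0.6086  1.2467] 0.3330174104616486
[{"tx":-0.003,"ty":-0.02,"tz":0.113,"ax":0.002,"az":0.004,"fingers":0.2},{"tx":-0.004,"ty":-0.02,"tz":0.114,"ax":0.002,"az":0.004,"fingers":0.2},{"tz":0.075,"fingers":0.2}]
end [542.9114 -28.4363  86.9573]
side [([385, 150, 10, 17, 141], array([389.4681, 157.5674])), ([351, 166, 18, 18, 171], array([361.1637, 175.2222])), ([276, 172, 63, 20, 630], array([307.8746, 181.6159]))] [321.468  180.0982] (274, 163, 96, 35)
top [([322, 189, 20, 54, 619], array([331.7754, 214.8724]))] [330.6696 202.8131] (317, 160, 27, 85)
```

View pics/c6.png

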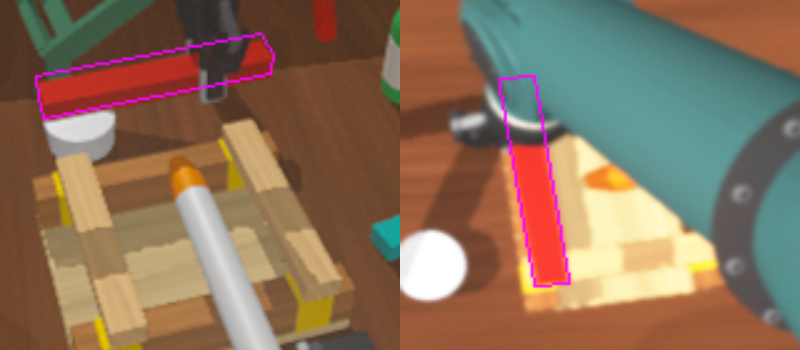

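The red slat sits as modelled in the hand (side outline (40,80)–(270,50), top end at (555,285)). I lower it beyond the tube tip.

move_arm:
  steps:
    - {"tx": -0.003, "ty": -0.018, "tz": 0.11, "ax": 0.002, "ay": 0, "az": 0.004, "fingers": 0.2}
    - {"tx": -0.004, "ty": -0.018, "tz": 0.11, "ax": 0.002, "ay": 0, "az": 0.004, "fingers": 0.2}
    - {"tx": 0, "ty": 0, "tz": 0.07, "ax": 0, "ay": 0, "az": 0, "fingers": 0.2}
    - {"tx": 0, "ty": 0, "tz": 0, "ax": 0, "ay": 0, "az": 0, "fingers": 0.2}
    - {"tx": 0, "ty": 0, "tz": 0, "ax": 0, "ay": 0, "az": 0, "fingers": 0.2}

```text
time_s: 22.33
position: [544.4, -23.4, 91.5]
tcp_rot: [[-0.994, -0.111, 0.003], [-0.111, 0.994, 0.003], [-0.003, 0.003, -1.0]]
wrist_force: [0.5, 0.5, -1.1]
finger_gap: 0.338
gripper_force: 89.1
```

```bash
python3 - <<'E'
from plan import *
s=bot.read_state();print(s['position'],s['tcp_rot'],s['wrist_force'])
print(Rz(CY).T@(np.array(s['position'])-CR))
plan([cribpose(42,75,88,90)],.2)
E
```

```text
[544.3794 -23.352   91.4681] [[-0.9938 -0.1113  0.0027]
 [-0.1113  0.9938  0.003 ]
 [-0.003   0.0026 -1.    ]] [ 0.4919  0.5023 -1.0592]
[44.0039 79.9765 91.4681]
[{"tx":0.01,"ty":-0.025,"tz":0.057,"ax":0.003,"ay":0.003,"az":0.006,"fingers":0.2}]
end [542.9788 -28.5097  80.049 ]
```

move_arm:
  steps:
    - {"tx": 0.01, "ty": -0.025, "tz": 0.05, "ax": 0.003, "ay": 0.003, "az": 0.006, "fingers": 0.2}
    - {"tx": 0, "ty": 0, "tz": 0, "ax": 0, "ay": 0, "az": 0, "fingers": 0.2}
    - {"tx": 0, "ty": 0, "tz": 0, "ax": 0, "ay": 0, "az": 0, "fingers": 0.2}

```text
time_s: 22.58
position: [543.0, -30.5, 81.5]
tcp_rot: [[-0.995, -0.102, -0.0], [-0.102, 0.995, -0.001], [0.0, -0.001, -1.0]]
wrist_force: [-0.5, 0.1, -0.2]
finger_gap: 0.339
gripper_force: 89.1
```

move_arm:
  steps:
    - {"tx": 0, "ty": 0, "tz": 0.007, "ax": 0, "ay": 0, "az": 0, "fingers": 0.2}
    - {"tx": 0, "ty": 0, "tz": 0, "ax": 0, "ay": 0, "az": 0, "fingers": 0.2}

```text
time_s: 22.75
position: [543.3, -30.3, 80.1]
tcp_rot: [[-0.995, -0.102, 0.0], [-0.102, 0.995, -0.001], [-0.0, -0.001, -1.0]]
wrist_force: [-0.0, 0.1, -1.6]
finger_gap: 0.336
gripper_force: 89.1
```

move_arm:
  steps:
    - {"tx": 0, "ty": 0, "tz": 0.007, "ax": 0, "ay": 0, "az": 0, "fingers": 0.2}
    - {"tx": 0, "ty": 0, "tz": 0, "ax": 0, "ay": 0, "az": 0, "fingers": 0.2}

```text
time_s: 22.92
position: [543.0, -30.3, 78.4]
tcp_rot: [[-0.995, -0.102, -0.0], [-0.102, 0.995, -0.001], [0.0, -0.001, -1.0]]
wrist_force: [-0.3, 0.0, -1.2]
finger_gap: 0.334
gripper_force: 89.1
```

move_arm:
  steps:
    - {"tx": 0, "ty": 0, "tz": 0.007, "ax": 0, "ay": 0, "az": 0, "fingers": 0.2}
    - {"tx": 0, "ty": 0, "tz": 0, "ax": 0, "ay": 0, "az": 0, "fingers": 0.2}

```text
time_s: 23.08
position: [542.9, -30.3, 76.8]
tcp_rot: [[-0.995, -0.102, -0.001], [-0.102, 0.995, -0.001], [0.001, -0.001, -1.0]]
wrist_force: [-0.1, -0.0, -0.5]
finger_gap: 0.338
gripper_force: 89.1
```

move_arm:
  steps:
    - {"tx": 0, "ty": 0, "tz": 0.006, "ax": 0, "ay": 0, "az": 0, "fingers": 0.2}
    - {"tx": 0, "ty": 0, "tz": 0, "ax": 0, "ay": 0, "az": 0, "fingers": 0.2}

```text
time_s: 23.25
position: [542.9, -30.3, 75.6]
tcp_rot: [[-0.995, -0.102, -0.001], [-0.102, 0.995, -0.001], [0.001, -0.001, -1.0]]
wrist_force: [-0.6, -0.0, -1.1]
finger_gap: 0.333
gripper_force: 89.1
```

move_arm:
  steps:
    - {"tx": 0, "ty": 0, "tz": 0.005, "ax": 0, "ay": 0, "az": 0, "fingers": 0.2}
    - {"tx": 0, "ty": 0, "tz": 0, "ax": 0, "ay": 0, "az": 0, "fingers": 0.2}

```text
time_s: 23.42
position: [543.0, -30.3, 74.9]
tcp_rot: [[-0.995, -0.102, -0.0], [-0.102, 0.995, -0.001], [0.0, -0.001, -1.0]]
wrist_force: [-1.0, -0.8, 0.3]
finger_gap: 0.34
gripper_force: 89.3
```

```bash
python3 - <<'E'
from plan import *
s=bot.read_state();print(s['position'],s['wrist_force'],Rz(CY).T@(np.array(s['position'])-CR))
E
```

```text
[543.0468 -30.2746  74.8875] [-0.9536 -0.8444  0.2689] [41.9531 73.2318 74.8875]
```

Contact at z 75. I ease off half a millimetre and slide towards the vise slowly.

move_arm:
  steps:
    - {"tx": 0, "ty": 0, "tz": -0.004, "ax": 0, "ay": 0, "az": 0, "fingers": 0.2}
    - {"tx": 0, "ty": -0.02, "tz": 0, "ax": 0, "ay": 0, "az": 0, "fingers": 0.2}
    - {"tx": 0, "ty": -0.02, "tz": 0, "ax": 0, "ay": 0, "az": 0, "fingers": 0.2}
    - {"tx": 0, "ty": -0.02, "tz": 0, "ax": 0, "ay": 0, "az": 0, "fingers": 0.2}
    - {"tx": 0, "ty": -0.02, "tz": 0, "ax": 0, "ay": 0, "az": 0, "fingers": 0.2}

```text
time_s: 23.83
position: [544.6, -47.0, 75.5]
tcp_rot: [[-0.995, -0.102, -0.0], [-0.102, 0.995, -0.001], [0.001, -0.001, -1.0]]
wrist_force: [1.2, -0.0, -0.7]
finger_gap: 0.335
gripper_force: 89.1
```

move_arm:
  steps:
    - {"tx": 0, "ty": -0.02, "tz": 0, "ax": 0, "ay": 0, "az": 0, "fingers": 0.2}
    - {"tx": 0, "ty": -0.02, "tz": 0, "ax": 0, "ay": 0, "az": 0, "fingers": 0.2}
    - {"tx": 0, "ty": -0.02, "tz": 0, "ax": 0, "ay": 0, "az": 0, "fingers": 0.2}
    - {"tx": 0, "ty": 0, "tz": 0, "ax": 0, "ay": 0, "az": 0, "fingers": 0.2}

```text
time_s: 24.17
position: [545.9, -59.6, 75.5]
tcp_rot: [[-0.995, -0.101, -0.001], [-0.101, 0.995, -0.001], [0.001, -0.001, -1.0]]
wrist_force: [-0.2, -0.3, -0.6]
finger_gap: 0.337
gripper_force: 89.1
```

```bash
python3 - <<'E'
from plan import *
s=bot.read_state();print(s['position'],s['tcp_rot'],s['wrist_force'],Rz(CY).T@(np.array(s['position'])-CR))
E
```

```text
[545.8696 -59.5738  75.4667] [[-0.9949 -0.1006 -0.0005]
 [-0.1006  0.9949 -0.0014]
 [ 0.0006 -0.0014 -1.    ]] [-0.2394 -0.3227 -0.5974] [41.6895 43.7981 75.4667]
```

move_arm:
  steps:
    - {"tx": 0, "ty": -0.015, "tz": 0, "ax": 0, "ay": 0, "az": 0, "fingers": 0.2}
    - {"tx": 0, "ty": -0.015, "tz": 0, "ax": 0, "ay": 0, "az": 0, "fingers": 0.2}
    - {"tx": 0, "ty": -0.015, "tz": 0, "ax": 0, "ay": 0, "az": 0, "fingers": 0.2}
    - {"tx": 0, "ty": 0, "tz": 0, "ax": 0, "ay": 0, "az": 0, "fingers": 0.2}

```text
time_s: 24.5
position: [546.8, -68.0, 75.5]
tcp_rot: [[-0.995, -0.101, -0.0], [-0.101, 0.995, -0.001], [0.001, -0.001, -1.0]]
wrist_force: [-0.3, 0.0, -0.6]
finger_gap: 0.334
gripper_force: 89.0
```

move_arm:
  steps:
    - {"tx": 0, "ty": -0.015, "tz": 0, "ax": 0, "ay": 0, "az": 0, "fingers": 0.2}
    - {"tx": 0, "ty": -0.015, "tz": 0, "ax": 0, "ay": 0, "az": 0, "fingers": 0.2}
    - {"tx": 0, "ty": -0.015, "tz": 0, "ax": 0, "ay": 0, "az": 0, "fingers": 0.2}
    - {"tx": 0, "ty": 0, "tz": 0, "ax": 0, "ay": 0, "az": 0, "fingers": 0.2}

```text
time_s: 24.83
position: [547.7, -76.8, 75.5]
tcp_rot: [[-0.995, -0.102, -0.0], [-0.102, 0.995, -0.001], [0.001, -0.001, -1.0]]
wrist_force: [0.7, -0.4, -1.7]
finger_gap: 0.333
gripper_force: 89.0
```

move_arm:
  steps:
    - {"tx": 0, "ty": -0.015, "tz": 0, "ax": 0, "ay": 0, "az": 0, "fingers": 0.2}
    - {"tx": 0, "ty": -0.015, "tz": 0, "ax": 0, "ay": 0, "az": 0, "fingers": 0.2}
    - {"tx": 0, "ty": -0.015, "tz": 0, "ax": 0, "ay": 0, "az": 0, "fingers": 0.2}
    - {"tx": 0, "ty": 0, "tz": 0, "ax": 0, "ay": 0, "az": 0, "fingers": 0.2}

```text
time_s: 25.17
position: [548.6, -86.1, 75.5]
tcp_rot: [[-0.995, -0.101, -0.0], [-0.101, 0.995, -0.001], [0.001, -0.001, -1.0]]
wrist_force: [0.4, -1.0, -2.2]
finger_gap: 0.335
gripper_force: 89.0
```

move_arm:
  steps:
    - {"tx": 0, "ty": -0.015, "tz": 0, "ax": 0, "ay": 0, "az": 0, "fingers": 0.2}
    - {"tx": 0, "ty": -0.015, "tz": 0, "ax": 0, "ay": 0, "az": 0, "fingers": 0.2}
    - {"tx": 0, "ty": -0.015, "tz": 0, "ax": 0, "ay": 0, "az": 0, "fingers": 0.2}
    - {"tx": 0, "ty": -0.015, "tz": 0, "ax": 0, "ay": 0, "az": 0, "fingers": 0.2}
    - {"tx": 0, "ty": 0, "tz": 0, "ax": 0, "ay": 0, "az": 0, "fingers": 0.2}

```text
time_s: 25.58
position: [549.8, -98.1, 75.5]
tcp_rot: [[-0.995, -0.101, -0.0], [-0.101, 0.995, -0.001], [0.001, -0.001, -1.0]]
wrist_force: [0.6, 0.2, -1.9]
finger_gap: 0.332
gripper_force: 88.9
```

```bash
python3 - <<'E'
from plan import *
s=bot.read_state();print(s['position'],s['wrist_force'],Rz(CY).T@(np.array(s['position'])-CR))
T=0
for n,r in(('side',(180,320,260,420)),('top',(130,270,280,430))):
    i=bot.capture(n);b=blobs(mask(i,'red',r),30)
    B=(box(200,30,72,92))@Rz(CY).T+CR
    print(n,[(q[1].tolist(),q[2].round(1).tolist()) for q in b],cv2.boundingRect(hull(n,B)))
E
```

```text
[549.8332 -98.0546  75.5272] [ 0.625   0.1789 -1.9042] [41.5982  5.1138 75.5272]
side [([373, 214, 7, 10, 54], [375.4, 218.9]), ([286, 224, 44, 18, 428], [307.4, 232.7])] (285, 213, 98, 37)
top [([353, 190, 9, 6, 40], [356.3, 192.3]), ([355, 207, 15, 34, 339], [362.2, 223.6])] (348, 163, 26, 80)
```

move_arm:
  steps:
    - {"tx": 0, "ty": -0.013, "tz": 0, "ax": 0, "ay": 0, "az": 0, "fingers": 0.2}
    - {"tx": 0, "ty": -0.013, "tz": 0, "ax": 0, "ay": 0, "az": 0, "fingers": 0.2}
    - {"tx": 0, "ty": 0, "tz": 0.004, "ax": 0, "ay": 0, "az": 0, "fingers": 0.2}
    - {"tx": 0, "ty": 0, "tz": 0, "ax": 0, "ay": 0, "az": 0, "fingers": 0.2}

```text
time_s: 26.02
position: [550.5, -102.7, 74.9]
tcp_rot: [[-0.995, -0.102, -0.0], [-0.102, 0.995, -0.001], [0.0, -0.001, -1.0]]
wrist_force: [0.0, -0.1, -0.2]
finger_gap: 0.334
gripper_force: 89.1
```

move_arm:
  steps:
    - {"tx": 0, "ty": 0, "tz": 0, "ax": 0, "ay": 0, "az": 0, "fingers": 0.5}
    - {"tx": 0, "ty": 0, "tz": 0, "ax": 0, "ay": 0, "az": 0, "fingers": 0.5}
    - {"tx": 0, "ty": 0, "tz": 0, "ax": 0, "ay": 0, "az": 0, "fingers": 0.5}

```text
time_s: 26.27
position: [550.5, -101.9, 74.9]
tcp_rot: [[-0.995, -0.103, -0.0], [-0.103, 0.995, -0.001], [0.0, -0.001, -1.0]]
wrist_force: [0.1, 0.4, 0.1]
finger_gap: 0.504
gripper_force: 0.0
```

```bash
python3 - <<'E'
from plan import *
s=bot.read_state();print(s['position'],s['tcp_rot'],s['finger_gap'],s['wrist_force'],Rz(CY).T@(np.array(s['position'])-CR))
E
```

```text
[ 550.5142 -101.9358   74.9286] [[-0.9947 -0.1026 -0.0001]
 [-0.1026  0.9947 -0.0007]
 [ 0.0001 -0.0007 -1.    ]] 0.5039578537960715 [0.1464 0.401  0.0634] [41.8687  1.1826 74.9286]
```

Released. Now straight up slowly, then away and look.

move_arm:
  steps:
    - {"tx": 0, "ty": 0, "tz": -0.05, "ax": 0, "ay": 0, "az": 0, "fingers": 0.5}
    - {"tx": 0, "ty": 0, "tz": -0.1, "ax": 0, "ay": 0, "az": 0, "fingers": 0.5}
    - {"tx": 0, "ty": 0, "tz": -0.2, "ax": 0, "ay": 0, "az": 0, "fingers": 0.5}
    - {"tx": 0, "ty": 0, "tz": -0.2, "ax": 0, "ay": 0, "az": 0, "fingers": 0.5}
    - {"tx": 0, "ty": 0, "tz": -0.2, "ax": 0, "ay": 0, "az": 0, "fingers": 0.5}

```text
time_s: 26.68
position: [549.8, -101.6, 226.8]
tcp_rot: [[-0.995, -0.103, -0.001], [-0.103, 0.995, -0.0], [0.001, -0.0, -1.0]]
wrist_force: [0.5, -1.7, 0.3]
finger_gap: 0.5
gripper_force: 0.0
```

move_arm:
  steps:
    - {"tx": 0, "ty": 0.2, "tz": 0, "ax": 0, "ay": 0, "az": 0, "fingers": 0.5}
    - {"tx": 0, "ty": 0.2, "tz": 0, "ax": 0, "ay": 0, "az": 0, "fingers": 0.5}
    - {"tx": 0, "ty": 0.2, "tz": 0, "ax": 0, "ay": 0, "az": 0, "fingers": 0.5}
    - {"tx": 0, "ty": 0.2, "tz": 0, "ax": 0, "ay": 0, "az": 0, "fingers": 0.5}
    - {"tx": 0, "ty": 0.2, "tz": 0, "ax": 0, "ay": 0, "az": 0, "fingers": 0.5}

```text
time_s: 27.1
position: [529.4, 98.6, 225.7]
tcp_rot: [[-0.995, -0.102, 0.001], [-0.102, 0.995, -0.001], [-0.001, -0.001, -1.0]]
wrist_force: [0.8, 0.7, 0.1]
finger_gap: 0.499
gripper_force: 0.0
```

move_arm:
  steps:
    - {"tx": 0, "ty": 0, "tz": 0, "ax": 0, "ay": 0, "az": 0, "fingers": 0.5}
    - {"tx": 0, "ty": 0, "tz": 0, "ax": 0, "ay": 0, "az": 0, "fingers": 0.5}

```text
time_s: 27.27
position: [529.3, 100.8, 225.8]
tcp_rot: [[-0.994, -0.11, 0.001], [-0.11, 0.994, 0.001], [-0.001, 0.001, -1.0]]
wrist_force: [0.5, -0.4, -0.4]
finger_gap: 0.496
gripper_force: 0.0
```

```bash
python3 - <<'E'
from plan import *
s=bot.read_state();print(s['time_s'],s['position'])
for n,r in(('side',(180,320,260,420)),('top',(155,265,300,430))):
    i=bot.capture(n)
    red=mask(i,'red',r);pl=mask(i,'pl',r)
    def cover(B):
        m=np.zeros(red.shape,np.uint8);cv2.fillConvexPoly(m,hull(n,B).astype(int),255);return m
    C=cover(box(200,30,72,92)@Rz(CY).T+CR)
    b=blobs(red,15);u=np.vstack([cv2.findNonZero(q[0]).reshape(-1,2) for q in b])
    print(n,'red bbox',u.min(0),u.max(0),'model',cv2.boundingRect(hull(n,box(200,30,72,92)@Rz(CY).T+CR)),'red outside model',(red&~C>0).sum(),'inside',(red&C>0).sum(),(C>0).sum())
    print([(q[1].tolist(),q[2].round(1).tolist()) for q in b])
    # best-fit shift of the model (crib mm) by IoU-like score
    best=None
    for dx in range(-14,15,2):
        for dy in range(-14,15,2):
            M=cover((box(200,30,72,92)+[dx,dy,0])@Rz(CY).T+CR);sc=int((red&M>0).sum())-int((M>0).sum())*.3
            if best is None or sc>best[0]: best=(sc,dx,dy)
    print(n,best)
    for sx in(-80,80):
        M=cover((box(30,200,52,72)+[sx,0,0])@Rz(CY).T+CR);print(sx,(M>0).sum(),((pl|red)&M>0).sum())
    for t in('tin','bottle','driver'): print(t,[(np.round(d['pixel'],1).tolist(),round(d['conf'],2)) for d in bot.tip_of(n,t)][:2])
E
```

```text
27.2667 [529.3119 100.7535 225.8023]
side red bbox [287 216] [380 243] model (285, 213, 98, 37) red outside model 0 inside 647 1738
[([368, 216, 13, 9, 84], [374.3, 220.0]), ([345, 221, 12, 10, 101], [350.4, 225.3]), ([287, 227, 43, 17, 425], [307.4, 234.8])]
side (139.90000000000003, 0, 10)
-80 1332 1135
80 1393 1062
tin [([205.8, 292.4], 0.97)]
bottle [([185.8, 421.1], 0.96)]
driver [([145.5, 390.7], 0.79)]
top red bbox [353 165] [360 170] model (348, 163, 26, 80) red outside model 0 inside 44 1093
[([353, 165, 8, 6, 38], [356.8, 167.0])]
top (-267.09999999999997, 12, 0)
-80 1032 0
80 1069 421
tin [([238.1, 289.0], 0.98), ([171.3, 353.3], 0.46)]
bottle [([118.5, 285.4], 0.55), ([190.6, 432.8], 0.47)]
driver [([129.1, 217.4], 0.39)]
```

```bash
python3 - <<'E'
from plan import *
n='side';i=bot.capture(n);r=(180,320,260,420)
h=cv2.cvtColor(i,cv2.COLOR_BGR2HSV);red=cv2.inRange(h,(0,150,40),(7,255,255))|cv2.inRange(h,(172,150,40),(180,255,255))
k=np.zeros_like(red);k[r[0]:r[1],r[2]:r[3]]=255;red&=k
# tube/vise hide part: score only where not grey
hid=cv2.inRange(h,(0,0,0),(180,70,255))
res=[]
for dx in range(-20,21,2):
  for dy in range(-20,21,2):
    for dz in(0,):
      for a in(-.06,-.03,0,.03,.06):
        m=np.zeros(red.shape,np.uint8);cv2.fillConvexPoly(m,hull(n,(box(200,30,72+dz,92+dz)@Rz(a).T+[dx,dy,0])@Rz(CY).T+CR).astype(int),255)
        v=~hid;res.append((((red&m&v)>0).sum()/max(1,(((red|m)&v)>0).sum()),dx,dy,a))
print((red>0).sum(),sorted(res,reverse=True)[:6])
print('tube_end',bot.tip_of(n,'tube_end')[0]['pixel'],proj(n,CR+Rz(CY)@[0,28,104]),proj(n,CR+Rz(CY)@[0,28,107]))
E
```

```text
1269 [(np.float64(0.8448735019973369), 2, -4, 0), (np.float64(0.8432288192128086), -2, -6, 0), (np.float64(0.840743198407432), 2, -4, 0.03), (np.float64(0.839202657807309), 0, -6, 0), (np.float64(0.8346508563899868), 0, -2, 0), (np.float64(0.8311345646437994), -2, -4, 0.03)]
tube_end [253.0, 296.7] [[330.4992 214.322 ]] [[330.5009 213.2924]]
```

The red slat fits at about (+2, −4) mm with no yaw error. The bystanders are within a few pixels of their starting spots, and the arm is clear. I hand in.

```bash
python3 -c "
from station import bot
print(bot.hand_in())"
```

```text
the job is handed in; nothing more can be done
None
```

The crib is built and handed in (no verdict came back): both plain slats measured within about 2 mm of their seats and the red slat about 4 mm off centre beneath the tube, but I inferred that the tube rests on it from height and did not measure it; the second slat was briefly pressed down at 51 N on the wrist.

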